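# Stock the sloping flask rack at the market stall

### The arm

A 7-joint arm with a two-finger parallel gripper is mounted at the origin on the work surface. World frame = base frame: x ahead of the robot, y to its left, z up, the work surface at z = 0. Lengths are in m, angles in rad, forces in N, time in s.
With the tool pointing down it reaches from about 0.425 to 0.875 m from the base axis. Payload 4.7 kg.
Tool frame: the origin (TCP) lies midway between the tips of the shut fingers; the grasp point (between the pads) lies 19 mm behind it; z points along the fingers, y is the line along which they close (so a half turn about z gives the same grasp; the last joint's range is limited). The gripper opens to 87 mm and grips with 3 to 60 N. Pads are 19 mm wide; open, the fingers measure 117 mm over their backs; the gripper's body (75 mm by 190 mm) begins 51 mm behind the grasp point.
Start: joints at [-1.312, 0.321, -0.07, 1.45, 0.023, 1.371, -0.057], TCP at [0.158, 0.631, 0.223] pointing down, gripper open.
Joint ranges: [-2.86, 2.86], [-0.3, 2.09], [-1.38, 1.24], [0.06, 2.45], [-1.56, 4.7], [0.09, 2.05], [-2.69, 2.69]. Speed limits (rad/s): [2.57, 2.57, 3.14, 3.14, 3.14, 3.14, 3.14].

### API

Orientations are given as a unit quaternion [w, x, y, z].
In Python, from workcell import sense, snapshot, hand_in gives the robot as it stands.
- The arm moves only by the tool move_arm, never from a script. Its argument "rows" is one flat list of numbers, 6 for each row, row after row: the shift along the tool's x, y, z as a fraction of full scale, then the turn, a rotation vector about the tool's x, y, z as a fraction of full scale. In form: [x, y, z, wx, wy, wz, x, y, z, wx, wy, wz, ...]. A call has exactly 10 rows; each row shifts and turns the commanded pose from where the row before left it, along the tool's axes as they then stand; what a row does not reach is not made up. Full scale, the value 1, is 0.3 m for a shift and 90 degrees for a turn. A row lasts 1/10 s, in which the tool goes at most 50 mm and 8.59 degrees, less where a joint would pass 70% of its speed; a pose out of reach is approached as far as the arm can. A call with a number of a shift or a turn outside -1 to 1 is refused whole. A call with a gripper value outside its range is refused whole. "hand" is the opening, from -1 (shut) to 1 (fully open), set as the call begins (left out, the last holds). The fingers move at their own pace and stop on an object; the grip force is fixed at half the most. Time passes only in rows, so rows that do not move let the fingers close, or fill a call up. It gives the time, the measured TCP pose, the force, the opening and the grip force at its end, in the units of the state.
- sense(): the state, without advancing time (a new reading comes with each control period).
- snapshot(name): name is "side" or "top"; returns a dict with "image" (420x560x3 uint8, blue, green, red), "z_map" (420x560 float32, m along the optical axis (not along the pixel's ray), 0 where there is no reading), "fx", "fy", "cx", "cy" (pixels), "distortion" ([k1, k2, p1, p2, k3] as OpenCV has them; the pictures are not rectified), "world_from_camera" (4x4, takes a point from camera to world coordinates). Camera axes: x right, y up, looking along -z (the intrinsics and any distortion apply to the point x, -y, -z); pixel columns grow to the right and rows downward; lengths in m; the calibration is good to about 2 mm. A picture is of the moment at which its call begins.
- hand_in(): hands the job in; it is judged then, once.
The state is a dict: "time_s": time; "qpos": joint angles; "joint_velocities": joint speeds; "effort": joint torques, N m; "tool_pos": TCP position; "eef_rot": TCP orientation; "ft_force": force on the tool from outside, world axes, zero at the start; "torque": the same for the moment, N m; "opening": finger opening in m; "grip_force": force on a finger pad.
Only numpy, scipy, OpenCV 4.12 (cv2) and the standard library are available. Lean on these libraries where they do the work, as an engineer would, in place of code of your own. Each camera call takes 0.05 s, during which the arm holds its last target. There are 200 camera calls.

### The job

Stock the sloping wooden rack with the three steel flasks in the order of its stud-numbered plates: first the shortest flask into the pocket with one stud, then the middle one into the pocket with two studs, then the tallest into the pocket with three studs, each base-down on the pocket floor and let go before the next. Last of all, slide the dark end stop by its black grip along its track towards the flasks until it is fully home. Leave the other goods on the table standing where they are.

Things in the scene. Friction and masses are not known exactly. Their poses are not given: they have to be found in the camera images.
- rack: Fixed wooden rack: 3 pockets in a row along its y (robot's left at yaw 0), centres at y = +100, 0, -100 mm, each leaning 30 deg from vertical towards rack -x (the robot). Origin on the table under the middle pocket's floor centre, z up. Base board 160 x 433 mm, y = +148 to -285. Walls along the lean, from the floor: front (-x) 80 mm high, back 60, dividers 45; 12 mm thick, the 2 dividers 28.
- endstop (a joint): Position (m) of the end stop along rack +y: 0 fully open, 0.060 home at its hard stop, closing the otherwise open -y side of the -y pocket. Stays where left; friction 1.5 N. Dark steel panel 45 mm high, 10 thick, on a foot that carries the black grip 60 mm farther out (-y). It pushes a flask that stands in its way along.
- grip (a point): Point on the centre line of the end stop's black upright grip, 20 mm below its top; moves with it. Grip 22 mm (x) by 16 mm (y), 88 mm long, square to the sloping floor, so it leans 30 deg towards rack -x like the pockets. 47 mm clear between grip and panel, nothing on the outer side.
- pocket1 (a point): Floor centre (50 mm above the table) of the pocket whose aluminium number plate, clipped over the back wall, has one black stud (on its top and rear face); which of the 3 pockets it is varies. Pocket 72 mm wide along y, 64 mm deep (front to back). Axes: z out of the pocket along its lean (30 deg from vertical towards rack -x), y along the row (rack y).
- pocket2 (a point): Floor centre (50 mm above the table) of the pocket whose aluminium number plate, clipped over the back wall, has two black studs (on its top and rear face); which of the 3 pockets it is varies. Pocket 72 mm wide along y, 64 mm deep (front to back). Axes: z out of the pocket along its lean (30 deg from vertical towards rack -x), y along the row (rack y).
- pocket3 (a point): Floor centre (50 mm above the table) of the pocket whose aluminium number plate, clipped over the back wall, has three black studs (on its top and rear face); which of the 3 pockets it is varies. Pocket 72 mm wide along y, 64 mm deep (front to back). Axes: z out of the pocket along its lean (30 deg from vertical towards rack -x), y along the row (rack y).
- short_flask: The shortest of the three brushed-steel flasks: upright round cylinder, 54 mm diameter, 120 mm tall, straight-sided to 106 mm, then tapering to 44 mm at the top; about 0.22 kg (varies by a third). Loose, standing on the table. Origin: centre of its base; z along its axis to the top.
- middle_flask: The middle of the three brushed-steel flasks: upright round cylinder, 54 mm diameter, 150 mm tall, straight-sided to 136 mm, then tapering to 44 mm at the top; about 0.27 kg (varies by a third). Loose, standing on the table. Origin: centre of its base; z along its axis to the top.
- tall_flask: The tallest of the three brushed-steel flasks: upright round cylinder, 54 mm diameter, 180 mm tall, straight-sided to 166 mm, then tapering to 44 mm at the top; about 0.32 kg (varies by a third). Loose, standing on the table. Origin: centre of its base; z along its axis to the top.
- goblet: Bystander: metal goblet, 64 mm foot, 60 mm cup, 110 mm tall, standing among the flasks (any of the four may be in any of their places). Origin: centre of its base.
- goblet2: Bystander: a second such goblet, on the far side of the table. Origin: centre of its base.
- carton: Bystander: cardboard carton 90 x 130 x 50 mm, near left. Origin: centre of its underside.
There are look-alikes about, which are no part of the job. Leave any red or turquoise look-alike of the tall_flask alone.

How it is judged:
On the way, in this order (a step that is already met when the one before it is completed fails the run):
1. the short flask stands in the pocket numbered 1, let go (distance between short_flask and pocket1 below 0.035 m and angle between the z axis of short_flask and the z axis of pocket1, either way round below 0.25 rad and contact force between the fingers and short_flask below 0.3 N and linear speed of short_flask below 0.03 m/s), for 0.2 s.
2. the middle flask stands in the pocket numbered 2, let go (distance between middle_flask and pocket2 below 0.035 m and angle between the z axis of middle_flask and the z axis of pocket2, either way round below 0.25 rad and contact force between the fingers and middle_flask below 0.3 N and linear speed of middle_flask below 0.03 m/s), for 0.2 s.
3. the tall flask stands in the pocket numbered 3, let go (distance between tall_flask and pocket3 below 0.035 m and angle between the z axis of tall_flask and the z axis of pocket3, either way round below 0.25 rad and contact force between the fingers and tall_flask below 0.3 N and linear speed of tall_flask below 0.03 m/s), for 0.2 s.
4. the end stop is slid home (value of joint endstop above 0.055 m), for 0.2 s.
At the end, for the whole second after the job is handed in: Each flask is at rest base-down in its own numbered pocket (base centre within 22 mm of the pocket floor's centre, axis within 0.25 rad of the pocket's), and the end stop is home (within 5 mm of its 60 mm hard stop) (distance between short_flask and pocket1 below 0.022 m and angle between the z axis of short_flask and the z axis of pocket1, either way round below 0.25 rad and linear speed of each of short_flask, middle_flask, tall_flask below 0.02 m/s and distance between middle_flask and pocket2 below 0.022 m and angle between the z axis of middle_flask and the z axis of pocket2, either way round below 0.25 rad and distance between tall_flask and pocket3 below 0.022 m and angle between the z axis of tall_flask and the z axis of pocket3, either way round below 0.25 rad and value of joint endstop above 0.055 m); the robot touches nothing.
It fails at once if the goblet is shoved (more than 40 mm) or knocked over (distance of goblet from where it was at the start of the episode above 0.04 m or angle between goblet's own z axis and vertical above 0.6 rad).
It fails at once if the goblet2 is shoved (more than 40 mm) or knocked over (distance of goblet2 from where it was at the start of the episode above 0.04 m or angle between goblet2's own z axis and vertical above 0.6 rad).
It fails at once if the carton is shoved (more than 40 mm) or knocked over (distance of carton from where it was at the start of the episode above 0.04 m or angle between carton's own z axis and vertical above 0.6 rad).
It also fails if it takes over 72 s, if anything falls off the work surface, if the arm or the gripper's body presses on something with over 40 N, if the wrist force passes 120 N, or if a joint passes its speed limit or range.

## Working session

There is one attempt and no reset: what is moved stays moved. The work goes in short steps, Python scripts to look and compute and a tool call to move; the robot and the scene stay as the last step left them, time stands still between calls to the robot, and variables do not carry over. Pictures are saved under pics/ and viewed, at most 10 in all, crops included, and the job is handed in when it is done.

Besides the shell and the picture viewer there is one more tool, called after ">>>" as name(argument=value, ...) on one line, values as JSON. move_arm: Moves the arm, as the interface text tells. Its arguments: {"type":"object","properties":{"rows":{"type":"array"},"hand":{"type":"number"}},"required":["rows"]}

```bash
mkdir -p pics; cat > h.py <<'E'
import numpy as np, cv2
from workcell import sense, snapshot
def cloud(s):
    z=s["z_map"]; H,W=z.shape
    u,v=np.meshgrid(np.arange(W),np.arange(H))
    K=np.array([[s["fx"],0,s["cx"]],[0,s["fy"],s["cy"]],[0,0,1.]])
    n=cv2.undistortPoints(np.stack([u,v],-1).reshape(-1,1,2).astype(np.float64),K,np.array(s["distortion"],float)).reshape(H,W,2)
    P=np.stack([n[...,0]*z,-n[...,1]*z,-z],-1)
    T=np.array(s["world_from_camera"])
    Q=P@T[:3,:3].T+T[:3,3]; Q[z<=0]=np.nan
    return Q
E
python3 - <<'E'
from h import *
for n in("top","side"):
    s=snapshot(n); cv2.imwrite(f"pics/{n}0.png",s["image"]); np.savez(f"{n}0.npz",P=cloud(s),im=s["image"])
    print(n,np.round(s["world_from_camera"],3).tolist(),s["fx"],s["distortion"])
print(sense())
E
```

```text
top [[-0.028, 0.998, -0.056, 0.435], [-1.0, -0.029, -0.012, -0.056], [-0.013, 0.055, 0.998, 1.254], [0.0, 0.0, 0.0, 1.0]] 452.10197429956054 [0.03855244 0.         0.         0.         0.        ]
side [[-0.795, 0.411, -0.446, -0.111], [-0.606, -0.526, 0.596, 0.793], [0.01, 0.745, 0.667, 1.03], [0.0, 0.0, 0.0, 1.0]] 458.2943749366437 [-0.01920124  0.          0.          0.          0.        ]
{'time_s': 0.1, 'qpos': array([-1.31188581,  0.32175773, -0.07008194,  1.45154699,  0.02257314,
        1.37081702, -0.05691465]), 'joint_velocities': array([ 0.00060653, -0.00221052,  0.00071254, -0.00450344,  0.00128503,
       -0.00015953, -0.00127637]), 'effort': array([-2.63678303e-04, -4.92569304e+01, -4.05877708e-01, -3.13398027e+01,
       -6.40878850e-02,  3.95420857e-02,  6.94292180e-05]), 'tool_pos': array([0.15746049, 0.63012356, 0.22156813]), 'eef_rot': array([-7.23038692e-05,  1.22097255e-01,  9.92517759e-01, -8.68286087e-04]), 'ft_force': array([-0.01528852, -0.76961436,  0.10991128]), 'torque': array([ 0.02536356, -0.00933903,  0.02065571]), 'grip_force': 0.0, 'opening': 0.08705389524713637}
```

View pics/top0.png

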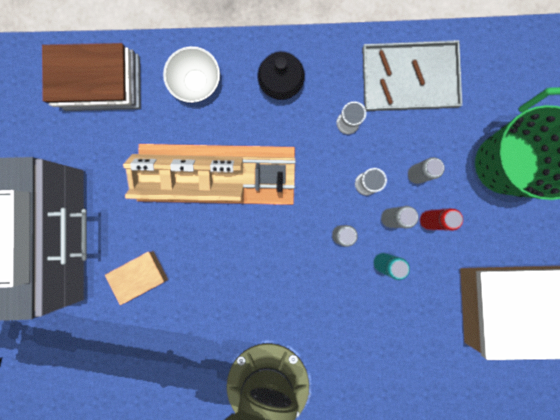

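View pics/side0.png

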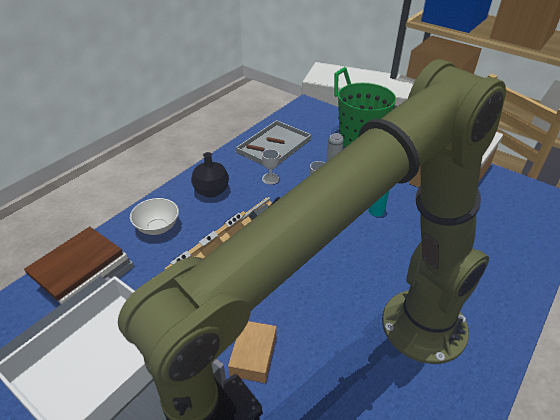

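The top view shows the rack at about (125–295, 145–205), with plates at (143,164), (181,165) and (222,166) and the end stop grip at (281,183). Grey flasks are at (433,168), (405,217) and (346,236), goblets at (352,115) and (372,181), and red and turquoise look-alikes at (450,219) and (398,268). In the side view the arm hides most of the rack.

```bash
python3 - <<'E'
from h import *
d=np.load("top0.npz");P=d["P"];im=d["im"]
a=cv2.resize(im[140:212,118:302],None,fx=4.3,fy=4.3,interpolation=cv2.INTER_CUBIC)
cv2.imwrite("pics/plates.png",a)
for n,(u0,u1,v0,v1) in dict(A=(415,450,152,190),B=(385,420,200,235),C=(330,362,222,250),gobA=(335,370,98,137),gobB=(352,388,164,198),red=(418,465,205,235),tur=(374,412,250,282),carton=(100,170,245,310)).items():
    q=P[v0:v1,u0:u1].reshape(-1,3);q=q[np.isfinite(q[:,0])&(q[:,2]>0.02)]
    zt=np.percentile(q[:,2],97); t=q[q[:,2]>zt-0.006]
    (c,r)=cv2.minEnclosingCircle(t[:,:2].astype(np.float32))
    print(n,"ztop",zt.round(4),"mean",t.mean(0).round(4),"circ",np.round(c,4),round(r,4),len(t), "all",q.min(0).round(3),q.max(0).round(3))
# rack base board edges: orange points z small
for nm,(u0,u1,v0,v1) in dict(grip=(274,288,168,200),rack=(120,300,140,210)).items():
    q=P[v0:v1,u0:u1].reshape(-1,3);print(nm,np.nanmin(q,0).round(3),np.nanmax(q,0).round(3))
hsv=cv2.cvtColor(im,cv2.COLOR_BGR2HSV)
sub=np.zeros(im.shape[:2],bool);sub[138:212,118:302]=1
m=sub&(P[...,2]>0.006)&(P[...,2]<0.03)
print(m.sum()); q=P[m]; print(cv2.minAreaRect(q[:,:2].astype(np.float32)*1000), np.median(q[:,2]))
m=sub&(P[...,2]>0.006);q=P[m];b=cv2.minAreaRect(q[:,:2].astype(np.float32)*1000);print(b,cv2.boxPoints(b).round(0).tolist())
E
```

```text
A ztop 0.1527 mean [ 0.5602 -0.4257  0.1499] circ [ 0.5609 -0.4243] 0.0235 236 all [ 0.534 -0.451  0.023] [ 0.587 -0.399  0.156]
B ztop 0.1822 mean [ 0.4423 -0.3487  0.1796] circ [ 0.442  -0.3481] 0.024 276 all [ 0.416 -0.376  0.023] [ 0.469 -0.32   0.186]
C ztop 0.1235 mean [ 0.3994 -0.2116  0.1204] circ [ 0.3987 -0.2116] 0.0235 210 all [ 0.375 -0.237  0.024] [ 0.425 -0.185  0.126]
gobA ztop 0.1144 mean [ 0.709  -0.2405  0.1112] circ [ 0.7095 -0.2403] 0.0298 358 all [ 0.68  -0.298  0.02 ] [ 0.771 -0.21   0.116]
gobB ztop 0.1143 mean [ 0.5382 -0.2852  0.1111] circ [ 0.5379 -0.2853] 0.0298 376 all [ 0.508 -0.316  0.075] [ 0.567 -0.256  0.118]
red ztop 0.1833 mean [ 0.4337 -0.4516  0.1804] circ [ 0.4328 -0.4518] 0.0225 237 all [ 0.407 -0.478  0.02 ] [ 0.461 -0.376  0.186]
tur ztop 0.1828 mean [ 0.32   -0.3231  0.1801] circ [ 0.3203 -0.3218] 0.0247 281 all [ 0.292 -0.348  0.021] [ 0.348 -0.294  0.187]
carton ztop 0.055 mean [0.3011 0.3433 0.0516] circ [0.3006 0.3436] 0.0772 1340 all [0.234 0.266 0.02 ] [0.37  0.42  0.058]
grip [ 0.5   -0.068  0.006] [ 0.58  -0.031  0.14 ]
rack [ 0.472 -0.105 -0.008] [0.68  0.398 0.14 ]
2624
((574.9668579101562, 149.2915496826172), (502.2274169921875, 203.39794921875), 88.3816146850586) 0.010535523440213468
((574.9668579101562, 149.2915496826172), (502.2274169921875, 203.39794921875), 88.3816146850586) [[466.0, -99.0], [670.0, -105.0], [684.0, 397.0], [480.0, 403.0]]
```

View pics/plates.png

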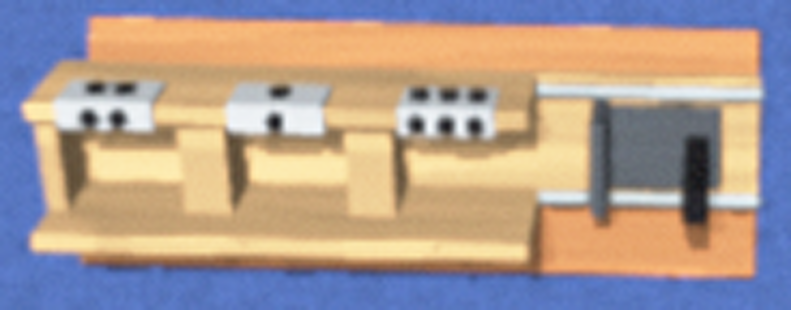

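The enlarged plates show two studs on the left (+y) pocket, one on the middle pocket and three on the right (-y) pocket. From the top heights, the flask at (346,236) is short, (433,168) is middle and (405,217) is tall. Next I fit the rack pose to the depth data.

```bash
python3 - <<'E'
from h import *
from scipy.optimize import least_squares
d=np.load("top0.npz");P=d["P"];im=d["im"]
sub=np.zeros(im.shape[:2],bool);sub[142:205,120:243]=1
q=P[sub&(P[...,2]>0.03)]
# boxes in (f,y,a) mm
B=np.array([[-44,-32,-136,148,0,80],[32,44,-136,148,0,60],[-32,32,36,64,0,45],[-32,32,-64,-36,0,45],[-32,32,136,148,0,45],[-44,44,-136,148,-12,0]])/1000
c=np.cos(np.pi/6);s=.5
def rackpts(p,q):
    x,y,t,dz=p; r=q-[x,y,0.05+dz]
    X=np.cos(t)*r[:,0]+np.sin(t)*r[:,1];Y=-np.sin(t)*r[:,0]+np.cos(t)*r[:,1]
    return np.stack([X*c+r[:,2]*s,Y,-X*s+r[:,2]*c],1)
def res(p):
    L=rackpts(p,q);o=[]
    for b in B:
        ce=(b[::2]+b[1::2])/2;h=(b[1::2]-b[::2])/2
        k=np.abs(L-ce)-h
        o.append(np.linalg.norm(np.maximum(k,0),axis=1)+np.minimum(k.max(1),0))
    return np.min(o,0)
for i in [(.575,.22,-.03,0),(.56,.2,0.0,0),(.59,.24,-.03,0)]:
    f=least_squares(res,i,loss="soft_l1",f_scale=.002)
    print(f.x.round(4),f.cost,np.median(np.abs(f.fun)),len(q))
p=f.x;np.save("rack.npy",p)
# grip: dark points
sub[:]=0;sub[165:205,270:292]=1
m=sub&(im.max(2)<45)&(P[...,2]>0.02)
L=rackpts(p,P[m]);print("grip f,y,a",m.sum(),np.percentile(L,[3,25,50,75,97],axis=0).round(3).tolist())
sub[:]=0;sub[160:200,250:266]=1
L=rackpts(p,P[sub&(P[...,2]>.07)]);print("panel",np.percentile(L,[3,50,97],axis=0).round(3).tolist())
E
```

```text
[ 0.5891  0.194  -0.0494  0.0072] 0.01626401751429878 0.001693164658809032 5137
[ 0.5748  0.1943 -0.0486  0.0105] 0.014181609998920746 0.0017110031659653552 5137
[ 0.5799  0.1951 -0.0487  0.0017] 0.008624585577059947 0.0011729988813282085 5137
grip f,y,a 61 [[-0.005, -0.249, 0.025], [0.009, -0.248, 0.048], [0.01, -0.244, 0.069], [0.011, -0.243, 0.09], [0.012, -0.24, 0.095]]
panel [[-0.027, -0.202, 0.003], [0.025, -0.185, 0.04], [0.039, -0.169, 0.047]]
```

```bash
cat > fit.py <<'E'
from h import *
from scipy.optimize import least_squares
d=np.load("top0.npz");P=d["P"];im=d["im"]
sub=np.zeros(im.shape[:2],bool);sub[142:205,120:243]=1
q=P[sub&(P[...,2]>0.03)]
B=np.array([[-44,-32,-136,148,-10,80],[32,44,-136,148,-10,60],[-32,32,36,64,0,45],[-32,32,-64,-36,0,45],[-32,32,136,148,0,45],[-44,44,-136,148,-40,0]])/1000
c=np.cos(np.pi/6);s=.5
def rackpts(p,q):
    x,y,t=p[:3]; r=q-[x,y,0.052]
    X=np.cos(t)*r[:,0]+np.sin(t)*r[:,1];Y=-np.sin(t)*r[:,0]+np.cos(t)*r[:,1]
    return np.stack([X*c+r[:,2]*s,Y,-X*s+r[:,2]*c],1)
def res(p):
    L=rackpts(p,q);o=[]
    for b in B:
        ce=(b[::2]+b[1::2])/2;h=(b[1::2]-b[::2])/2
        k=np.abs(L-ce)-h
        o.append(np.linalg.norm(np.maximum(k,0),axis=1)+np.minimum(k.max(1),0))
    return np.min(o,0)
E
python3 - <<'E'
from fit import *
R=[]
for x in(.565,.58,.59):
  for y in (.17,.185,.2,.215):
    for t in(-.05,-.02):
      f=least_squares(res,(x,y,t),loss="soft_l1",f_scale=.003,diff_step=1e-4); R.append((f.cost,*f.x.round(4),np.median(np.abs(f.fun)).round(4)))
R.sort();print(*R[:5],sep="\n");p=R[0][1:4];np.save("rack.npy",p)
L=rackpts(p,q)
m=(L[:,2]>.04)&(L[:,2]<.05)&(abs(L[:,0])<.028);print("divider tops y hist");print(np.histogram(L[m,1],np.arange(-.15,.16,.01)))
m=(L[:,2]>.072)&(L[:,0]<-.025);print("front f",np.percentile(L[m,0],[5,50,95]),np.percentile(L[m],[2,98],axis=0)[:,1:], np.median(L[m,2]))
for n,(a,b,c0,d0) in dict(grip=(165,205,270,292),panel=(160,200,250,266)).items():
    sub[:]=0;sub[a:b,c0:d0]=1
    mm=sub&(P[...,2]>.075);G=rackpts(p,P[mm]);print(n,mm.sum(),np.percentile(G,[3,50,97],axis=0).round(4).tolist())
E
```

```text
(np.float64(0.01042229206760251), np.float64(0.5798), np.float64(0.1947), np.float64(-0.0488), np.float64(0.0012))
(np.float64(0.010422292067800557), np.float64(0.5798), np.float64(0.1947), np.float64(-0.0488), np.float64(0.0012))
(np.float64(0.01042229206798117), np.float64(0.5798), np.float64(0.1947), np.float64(-0.0488), np.float64(0.0012))
(np.float64(0.010422292068002062), np.float64(0.5798), np.float64(0.1947), np.float64(-0.0488), np.float64(0.0012))
(np.float64(0.010422292068270975), np.float64(0.5798), np.float64(0.1947), np.float64(-0.0488), np.float64(0.0012))
divider tops y hist
(array([ 0,  0,  0,  0,  0,  0,  0,  0,  8, 68, 66, 51,  0,  0,  0,  0,  0,
        0, 16, 72, 69, 46,  0,  0,  0,  0,  0,  0, 24, 74]), array([-1.50000000e-01, -1.40000000e-01, -1.30000000e-01, -1.20000000e-01,
       -1.10000000e-01, -1.00000000e-01, -9.00000000e-02, -8.00000000e-02,
       -7.00000000e-02, -6.00000000e-02, -5.00000000e-02, -4.00000000e-02,
       -3.00000000e-02, -2.00000000e-02, -1.00000000e-02,  1.38777878e-16,
        1.00000000e-02,  2.00000000e-02,  3.00000000e-02,  4.00000000e-02,
        5.00000000e-02,  6.00000000e-02,  7.00000000e-02,  8.00000000e-02,
        9.00000000e-02,  1.00000000e-01,  1.10000000e-01,  1.20000000e-01,
        1.30000000e-01,  1.40000000e-01,  1.50000000e-01]))
front f [-0.04307678 -0.03632141 -0.03129216] [[-0.13894472  0.07271507]
 [ 0.14184626  0.08243165]] 0.07819205099837842
grip 119 [[-0.0077, -0.2509, 0.0267], [0.0089, -0.2435, 0.0817], [0.0114, -0.236, 0.0951]]
panel 124 [[-0.0261, -0.1994, 0.0062], [0.016, -0.1839, 0.0417], [0.0391, -0.1724, 0.0468]]
```

```bash
cat > plan.py <<'E'
import sys
from h import *
from scipy.spatial.transform import Rotation as Ro, Slerp
def rot(az,tilt=0):   # tool y at azimuth az (deg); tilt: fingers lean outward, about rack y
    t=np.radians(az); y=np.array([np.cos(t),np.sin(t),0]); z=np.array([0,0,-1.])
    R=Ro.from_matrix(np.stack([np.cross(y,z),y,z],1))
    ry=np.array([-np.sin(YAW),np.cos(YAW),0])
    return Ro.from_rotvec(-ry*np.radians(tilt))*R
RX,RY,YAW=0.5798,0.196,-0.0488
a=Ro.from_rotvec([0,0,YAW]).apply([-.5,0,np.cos(np.pi/6)]); fv=Ro.from_rotvec([0,0,YAW]).apply([np.cos(np.pi/6),0,.5]); yv=Ro.from_rotvec([0,0,YAW]).apply([0,1,0])
def rk(f,y,al): return np.array([RX,RY,.051])+fv*f+yv*y+a*al
RAZ=90+np.degrees(YAW)
def cur():
    s=sense(); q=s["eef_rot"]; return s,np.array(s["tool_pos"]),Ro.from_quat([q[1],q[2],q[3],q[0]])
def plan(wps,vmax=.040,wmax=7.5):
    s,p,R=cur(); rows=[]
    print("t",s["time_s"],"p",p.round(4),"y",R.apply([0,1,0]).round(3),"z",R.apply([0,0,1]).round(3),"q",s["qpos"].round(2),"F",s["ft_force"].round(1),"op",round(s["opening"],4))
    for P2,R2 in wps:
        P2=np.array(P2); ang=np.degrees((R.inv()*R2).magnitude())
        n=max(1,int(np.ceil(max(np.linalg.norm(P2-p)/vmax,ang/wmax))))
        rs=Slerp([0,1],Ro.concatenate([R,R2]))(np.linspace(0,1,n+1)); ps=np.linspace(p,P2,n+1)
        for i in range(n):
            rows.append(np.r_[rs[i].inv().apply(ps[i+1]-ps[i])/.3,(rs[i].inv()*rs[i+1]).as_rotvec()/(np.pi/2)].round(3)+0.)
        p,R=P2,R2
    k=-len(rows)%10; print("rows",len(rows),"pad",k)
    for i,r in enumerate(rows):
        if i%10==0: print("--")
        print(",".join(f"{v:g}" for v in r)+",")
S=(.3992,-.2116);M=(.5605,-.425);T=(.442,-.3484)
E
python3 - <<'E'
from plan import *
print(a,fv,yv,rot(RAZ,30).apply([0,0,1]))
plan([((.40,.40,.33),rot(50)),((.52,.08,.30),rot(25)),((*S,.20),rot(10)),((*S,.069),rot(10))])
E
```

```text
[-0.49940476  0.02439032  0.8660254 ] [ 0.86499441 -0.04224527  0.5       ] [0.04878063 0.99880952 0.        ] [ 0.49940476 -0.02439032 -0.8660254 ]
t 0.1 p [0.1575 0.6301 0.2216] y [ 0.242  0.97  -0.002] z [-0.    -0.002 -1.   ] q [-1.31  0.32 -0.07  1.45  0.02  1.37 -0.06] F [-0.  -0.8  0.1] op 0.0871
rows 31 pad 9
--
-0.108,-0.061,-0.04,0,0,0.032,
-0.111,-0.055,-0.04,0,0,0.032,
-0.113,-0.05,-0.04,0,0,0.032,
-0.116,-0.044,-0.04,0,0,0.032,
-0.118,-0.038,-0.04,0,0,0.032,
-0.12,-0.032,-0.04,0,0,0.032,
-0.121,-0.026,-0.04,0,0,0.032,
-0.122,-0.02,-0.04,0,0,0.032,
-0.123,-0.014,-0.04,0,0,0.032,
-0.11,-0.062,0.011,0,0,0.031,
--
-0.113,-0.057,0.011,0,0,0.031,
-0.116,-0.051,0.011,0,0,0.031,
-0.118,-0.046,0.011,0,0,0.031,
-0.12,-0.04,0.011,0,0,0.031,
-0.122,-0.034,0.011,0,0,0.031,
-0.123,-0.028,0.011,0,0,0.031,
-0.125,-0.022,0.011,0,0,0.031,
-0.126,-0.016,0.011,0,0,0.031,
-0.079,-0.086,0.037,0,0,0.019,
-0.081,-0.084,0.037,0,0,0.019,
--
-0.084,-0.081,0.037,0,0,0.019,
-0.086,-0.079,0.037,0,0,0.019,
-0.088,-0.076,0.037,0,0,0.019,
-0.091,-0.074,0.037,0,0,0.019,
-0.093,-0.071,0.037,0,0,0.019,
-0.095,-0.068,0.037,0,0,0.019,
-0.097,-0.066,0.037,0,0,0.019,
0,0,0.109,0,0,0,
0,0,0.109,0,0,0,
0,0,0.109,0,0,0,
--
0,0,0.109,0,0,0,
```

>>> move_arm(rows=[-0.108,-0.061,-0.04,0,0,0.032,-0.111,-0.055,-0.04,0,0,0.032,-0.113,-0.05,-0.04,0,0,0.032,-0.116,-0.044,-0.04,0,0,0.032,-0.118,-0.038,-0.04,0,0,0.032,-0.12,-0.032,-0.04,0,0,0.032,-0.121,-0.026,-0.04,0,0,0.032,-0.122,-0.02,-0.04,0,0,0.032,-0.123,-0.014,-0.04,0,0,0.032,-0.11,-0.062,0.011,0,0,0.031], hand=1)

```text
time_s: 1.1
tool_pos: [0.4153, 0.3654, 0.3279]
eef_rot: [0.001, 0.365, 0.931, 0.001]
ft_force: [0.8, -0.5, -0.1]
opening: 0.0869
grip_force: 0.0
```

>>> move_arm(rows=[-0.113,-0.057,0.011,0,0,0.031,-0.116,-0.051,0.011,0,0,0.031,-0.118,-0.046,0.011,0,0,0.031,-0.12,-0.04,0.011,0,0,0.031,-0.122,-0.034,0.011,0,0,0.031,-0.123,-0.028,0.011,0,0,0.031,-0.125,-0.022,0.011,0,0,0.031,-0.126,-0.016,0.011,0,0,0.031,-0.079,-0.086,0.037,0,0,0.019,-0.081,-0.084,0.037,0,0,0.019])

```text
time_s: 2.1
tool_pos: [0.493, 0.0141, 0.2778]
eef_rot: [-0.0, 0.564, 0.826, -0.0]
ft_force: [-0.8, -0.3, 0.4]
opening: 0.0876
grip_force: 0.0
```

```bash
python3 - <<'E'
from plan import *
plan([((*S,.20),rot(10)),((*S,.18),rot(10))])
E
```

```text
t 2.1 p [0.493  0.0141 0.2778] y [ 0.931  0.365 -0.001] z [-0.001 -0.001 -1.   ] q [-0.62 -0.06  0.52  1.76  0.03  1.44  0.27] F [-0.8 -0.3  0.4] op 0.0876
rows 8 pad 2
--
-0.084,-0.081,0.037,0,0,0.018,
-0.086,-0.078,0.037,0,0,0.018,
-0.088,-0.076,0.037,0,0,0.018,
-0.09,-0.073,0.037,0,0,0.018,
-0.092,-0.071,0.037,0,0,0.018,
-0.094,-0.068,0.037,0,0,0.018,
-0.096,-0.065,0.037,0,0,0.018,
0,0,0.067,0,0,0,
```

>>> move_arm(rows=[-0.084,-0.081,0.037,0,0,0.018,-0.086,-0.078,0.037,0,0,0.018,-0.088,-0.076,0.037,0,0,0.018,-0.09,-0.073,0.037,0,0,0.018,-0.092,-0.071,0.037,0,0,0.018,-0.094,-0.068,0.037,0,0,0.018,-0.096,-0.065,0.037,0,0,0.018,0,0,0.067,0,0,0,0,0,0,0,0,0,0,0,0,0,0,0])

```text
time_s: 3.1
tool_pos: [0.4001, -0.209, 0.1808]
eef_rot: [-0.0, 0.641, 0.767, -0.0]
ft_force: [-0.7, 0.2, 0.3]
opening: 0.0874
grip_force: 0.0
```

```bash
python3 - <<'E'
from plan import *
plan([((*S,.069),rot(10))],vmax=.02)
for n in ("top","side"):
    s=snapshot(n);cv2.imwrite(f"pics/{n}1.png",s["image"])
E
```

```text
t 3.1 p [ 0.4001 -0.209   0.1808] y [ 0.984  0.178 -0.001] z [-0.001  0.    -1.   ] q [-0.41 -0.15  0.78  2.    0.11  1.25  0.51] F [-0.7  0.2  0.3] op 0.0874
rows 6 pad 4
--
-0.001,-0.001,0.062,0,0,0,
-0.001,-0.001,0.062,0,0,0,
-0.001,-0.001,0.062,0,0,0,
-0.001,-0.001,0.062,0,0,0,
-0.001,-0.001,0.062,0,0,0,
-0.001,-0.001,0.062,0,0,0,
```

View pics/top1.png

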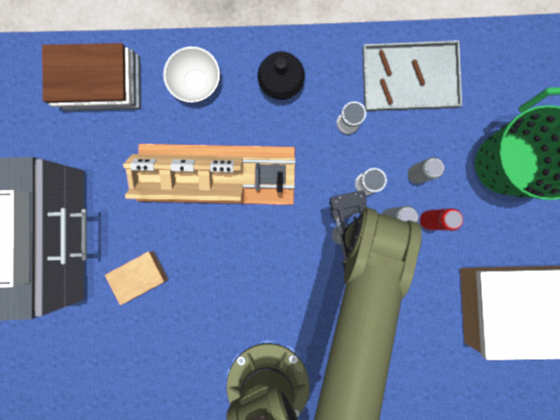

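The gripper (about (348,205)) is above the short flask, its body lies along x, and the wrist sits well above the neighbouring flasks. Next I descend and grip.

>>> move_arm(rows=[-0.001,-0.001,0.062,0,0,0,-0.001,-0.001,0.062,0,0,0,-0.001,-0.001,0.062,0,0,0,-0.001,-0.001,0.062,0,0,0,-0.001,-0.001,0.062,0,0,0,-0.001,-0.001,0.062,0,0,0,0,0,0,0,0,0,0,0,0,0,0,0,0,0,0,0,0,0,0,0,0,0,0,0])

```text
time_s: 4.2
tool_pos: [0.3998, -0.2118, 0.0703]
eef_rot: [0.001, 0.641, 0.767, 0.001]
ft_force: [-0.8, -0.6, -0.7]
opening: 0.0872
grip_force: 0.0
```

>>> move_arm(rows=[0,0,0,0,0,0,0,0,0,0,0,0,0,0,0,0,0,0,0,0,0,0,0,0,0,0,0,0,0,0,0,0,0,0,0,0,0,0,0,0,0,0,0,0,0,0,0,0,0,0,0,0,0,0,0,0,0,0,0,0], hand=-1)

```text
time_s: 5.2
tool_pos: [0.3986, -0.2117, 0.0692]
eef_rot: [-0.0, 0.642, 0.767, -0.0]
ft_force: [-0.9, -0.1, 0.8]
opening: 0.0534
grip_force: 29.9
```

```bash
python3 - <<'E'
from plan import *
print(sense()["grip_force"])
h=.071
plan([((*S,.26),rot(10)),((.47,.02,.32),rot(45)),(rk(-.001,0,.13+h),rot(RAZ,30))])
E
```

```text
29.899606575470443
t 5.2 p [ 0.3986 -0.2117  0.0692] y [ 0.984  0.177 -0.   ] z [-0.  0. -1.] q [-0.4   0.03  0.85  2.13 -0.03  1.    0.64] F [-0.9 -0.1  0.8] op 0.0534
rows 19 pad 1
--
0,0,-0.127,0,0,0,
0,0,-0.127,0,0,0,
0,0,-0.127,0,0,0,
0,0,-0.127,0,0,0,
0,0,-0.127,0,0,0,
0.103,0.052,-0.029,0,0,-0.056,
0.098,0.061,-0.029,0,0,-0.056,
0.092,0.069,-0.029,0,0,-0.056,
0.086,0.077,-0.029,0,0,-0.056,
0.079,0.084,-0.029,0,0,-0.056,
--
0.071,0.091,-0.029,0,0,-0.056,
0.063,0.097,-0.029,0,0,-0.056,
0.058,0.064,0.045,-0.018,-0.045,-0.065,
0.054,0.068,0.043,-0.018,-0.045,-0.065,
0.05,0.073,0.041,-0.018,-0.045,-0.065,
0.045,0.076,0.04,-0.018,-0.045,-0.065,
0.04,0.08,0.039,-0.018,-0.045,-0.065,
0.035,0.082,0.039,-0.018,-0.045,-0.065,
0.029,0.085,0.039,-0.018,-0.045,-0.065,
```

>>> move_arm(rows=[0,0,-0.127,0,0,0,0,0,-0.127,0,0,0,0,0,-0.127,0,0,0,0,0,-0.127,0,0,0,0,0,-0.127,0,0,0,0.103,0.052,-0.029,0,0,-0.056,0.098,0.061,-0.029,0,0,-0.056,0.092,0.069,-0.029,0,0,-0.056,0.086,0.077,-0.029,0,0,-0.056,0.079,0.084,-0.029,0,0,-0.056])

```text
time_s: 6.2
tool_pos: [0.4482, -0.0444, 0.3032]
eef_rot: [-0.0, 0.457, 0.889, 0.0]
ft_force: [0.5, -0.3, -1.6]
opening: 0.0531
grip_force: 29.9
```

>>> move_arm(rows=[0.071,0.091,-0.029,0,0,-0.056,0.063,0.097,-0.029,0,0,-0.056,0.058,0.064,0.045,-0.018,-0.045,-0.065,0.054,0.068,0.043,-0.018,-0.045,-0.065,0.05,0.073,0.041,-0.018,-0.045,-0.065,0.045,0.076,0.04,-0.018,-0.045,-0.065,0.04,0.08,0.039,-0.018,-0.045,-0.065,0.035,0.082,0.039,-0.018,-0.045,-0.065,0.029,0.085,0.039,-0.018,-0.045,-0.065,0,0,0,0,0,0])

```text
time_s: 7.2
tool_pos: [0.4716, 0.2037, 0.2217]
eef_rot: [0.256, 0.018, 0.967, -0.003]
ft_force: [-0.5, -0.8, -2.1]
opening: 0.0531
grip_force: 29.9
```

```bash
python3 - <<'E'
from plan import *
h=.071
print(rk(-.001,0,.13+h))
plan([(rk(-.001,0,.11+h),rot(RAZ,30)),(rk(-.001,0,.04+h),rot(RAZ,30))],vmax=.02)
s=snapshot("top");cv2.imwrite("pics/top2.png",cv2.resize(s["image"][100:260,80:380],None,fx=2.6,fy=2.6))
E
```

```text
[0.47855465 0.2009447  0.22457111]
t 7.2 p [0.4716 0.2037 0.2217] y [0.036 0.999 0.003] z [ 0.494 -0.015 -0.869] q [-0.75 -0.29  0.04  2.17  0.45  0.91  0.61] F [-0.5 -0.8 -2.1] op 0.0531
rows 6 pad 4
--
-0.013,-0.004,0.035,0.003,-0.002,0.003,
-0.013,-0.004,0.035,0.003,-0.002,0.003,
0,0,0.058,0,0,0,
0,0,0.058,0,0,0,
0,0,0.058,0,0,0,
0,0,0.058,0,0,0,
```

View pics/top2.png

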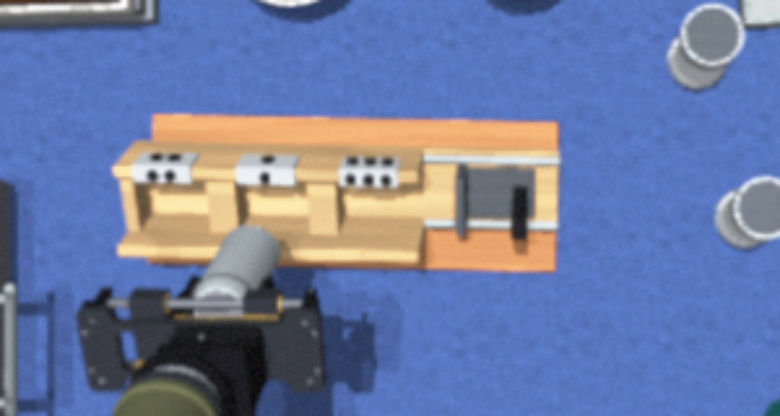

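The leaning short flask (crop about (240,265)) is in front of and above the one-stud pocket. The arm is close to the lower limit of joint 2, but moving outward eases that. I settle over the pocket, then check the flask axis in depth.

>>> move_arm(rows=[-0.013,-0.004,0.03,0.003,-0.002,0.003,-0.013,-0.004,0.03,0.003,-0.002,0.003,0,0,0.03,0,0,0,0,0,0,0,0,0,0,0,0,0,0,0,0,0,0,0,0,0,0,0,0,0,0,0,0,0,0,0,0,0,0,0,0,0,0,0,0,0,0,0,0,0])

```text
time_s: 8.25
tool_pos: [0.4955, 0.1984, 0.2068]
eef_rot: [0.261, 0.028, 0.965, -0.005]
ft_force: [-0.3, 0.2, -0.9]
opening: 0.0534
grip_force: 29.9
```

```bash
cat >> plan.py <<'E'
def tors(P): 
    r=P-rk(0,0,0); return np.stack([r@fv,r@yv,r@a],-1)
def axis(y0,amin,amax,w=.06,f=(-.06,.06)):   # circle fit (r=27) of flask points in rack frame
    from scipy.optimize import least_squares
    for n in("top","side"):
        s=snapshot(n);L=tors(cloud(s)).reshape(-1,3);L=L[np.isfinite(L[:,0])]
        im=s["image"].reshape(-1,3)
        m=(abs(L[:,1]-y0)<w)&(L[:,2]>amin)&(L[:,2]<amax)&(L[:,0]>f[0])&(L[:,0]<f[1]);q=L[m]
        if len(q)<20: print(n,"few",len(q));continue
        r=least_squares(lambda p:np.hypot(q[:,0]-p[0]-p[2]*(q[:,2]-q[:,2].mean()),q[:,1]-p[1]-p[3]*(q[:,2]-q[:,2].mean()))-.027,[0,y0,0,0],loss="soft_l1",f_scale=.002)
        print(n,len(q),"f,y",r.x[:2].round(4),"slopes",r.x[2:].round(3),"med",np.median(abs(r.fun)).round(4),"a",q[:,2].min().round(3),q[:,2].max().round(3))
E
python3 - <<'E'
from plan import *
h=.071
s,p,R=cur();print("tcp in rack",tors(p).round(4))
L=tors(cloud(snapshot("top")));q=L[(abs(L[...,1])<.04)&(abs(L[...,0])<.04)&(L[...,2]>.082)];print(len(q),q.min(0),q.max(0))
axis(0,.085,.145)
plan([(rk(-.001,0,.002+h),rot(RAZ,30))],vmax=.02)
E
```

```text
tcp in rack [ 0.0049 -0.0017  0.177 ]
5597 [-0.03973307 -0.03999311  0.08275926] [0.039999   0.03993939 0.64567008]
top 152 f,y [ 0.0076 -0.0013] slopes [-0.009  0.003] med 0.0004 a 0.11 0.145
side 33 f,y [ 0.0066 -0.    ] slopes [0.03  0.127] med 0.0006 a 0.106 0.141
t 8.4 p [0.4956 0.1984 0.2067] y [0.056 0.998 0.004] z [ 0.503 -0.025 -0.864] q [-0.73 -0.24  0.06  2.16  0.47  0.86  0.6 ] F [ 0.8  0.2 -1.6] op 0.0531
rows 6 pad 4
--
0.004,0.001,0.058,0,0,-0.001,
0.003,0.001,0.058,0,0,-0.001,
0.003,0.001,0.058,0,0,-0.001,
0.003,0.001,0.058,0,0,-0.001,
0.003,0.001,0.058,0,0,-0.001,
0.003,0.001,0.058,0,0,-0.001,
```

>>> move_arm(rows=[0.012,0.003,0.03,0,0,-0.001,0.012,0.003,0.03,0,0,-0.001,0,0,0.05,0,0,0,0,0,0.05,0,0,0,0,0,0.05,0,0,0,0,0,0.05,0,0,0,0,0,0.04,0,0,0,0,0,0.03,0,0,0,0,0,0.015,0,0,0,0,0,0,0,0,0])

```text
time_s: 9.4
tool_pos: [0.5414, 0.1977, 0.1129]
eef_rot: [0.26, 0.026, 0.965, -0.006]
ft_force: [-0.8, -0.5, -2.2]
opening: 0.0534
grip_force: 29.9
```

```bash
python3 - <<'E'
from plan import *
h=.071
s,p,R=cur();print("tcp in rack",tors(p).round(4),s["grip_force"])
axis(0,.065,.10)
plan([(rk(-.0025,0,h),rot(RAZ,30))],vmax=.02)
E
```

```text
tcp in rack [-0.0023 -0.0002  0.0728] 29.92347853021556
top 174 f,y [0.002  0.0022] slopes [-0.147 -0.027] med 0.0018 a 0.065 0.099
side 185 f,y [-0.0567  0.0016] slopes [ 0.958 -1.756] med 0.0115 a 0.066 0.086
t 9.5 p [0.5416 0.1982 0.1139] y [0.054 0.999 0.003] z [ 0.503 -0.025 -0.864] q [-0.69 -0.04  0.1   2.2   0.55  0.62  0.53] F [ 0.1 -0.2 -1.8] op 0.053
rows 1 pad 9
--
0.003,-0.001,0.009,0,0.003,-0.003,
```

>>> move_arm(rows=[0,0,0.004,0,0,0,0,0,0.004,0,0,0,0,0,0,0,0,0,0,0,0,0,0,0,0,0,0,0,0,0,0,0,0,0,0,0,0,0,0,0,0,0,0,0,0,0,0,0,0,0,0,0,0,0,0,0,0,0,0,0])

```text
time_s: 10.5
tool_pos: [0.5427, 0.1979, 0.1115]
eef_rot: [0.261, 0.026, 0.965, -0.006]
ft_force: [-0.4, 0.3, -3.0]
opening: 0.0529
grip_force: 29.9
```

>>> move_arm(rows=[0,0,0,0,0,0,0,0,0,0,0,0,0,0,0,0,0,0,0,0,0,0,0,0,0,0,0,0,0,0,0,0,0,0,0,0,0,0,0,0,0,0,0,0,0,0,0,0,0,0,0,0,0,0,0,0,0,0,0,0], hand=1)

```text
time_s: 11.5
tool_pos: [0.5427, 0.1979, 0.1115]
eef_rot: [0.261, 0.026, 0.965, -0.006]
ft_force: [-0.2, 0.2, -0.2]
opening: 0.0866
grip_force: 0.0
```

```bash
python3 - <<'E'
from plan import *
s,p,R=cur();print("tcp in rack",tors(p).round(4),s["grip_force"])
plan([(p+a*.12,R),((.47,-.05,.33),rot(80)),((M[0]-.02,M[1]+.04,.29),rot(85))])
E
```

```text
tcp in rack [-0.0019  0.0001  0.071 ] 0.0
t 11.5 p [0.5427 0.1979 0.1115] y [0.054 0.999 0.002] z [ 0.503 -0.025 -0.864] q [-0.69 -0.03  0.1   2.2   0.56  0.61  0.53] F [-0.2  0.2 -0.2] op 0.0866
rows 19 pad 1
--
-0.001,0,-0.133,0,0,0,
-0.001,0,-0.133,0,0,0,
-0.001,0,-0.133,0,0,0,
-0.028,-0.119,-0.047,0.003,0.048,0.011,
-0.026,-0.119,-0.049,0.003,0.048,0.011,
-0.025,-0.119,-0.05,0.003,0.048,0.011,
-0.023,-0.119,-0.051,0.003,0.048,0.011,
-0.021,-0.119,-0.052,0.003,0.048,0.011,
-0.019,-0.119,-0.053,0.003,0.048,0.011,
-0.017,-0.119,-0.054,0.003,0.048,0.011,
--
-0.047,-0.118,0.015,0,0,-0.006,
-0.046,-0.118,0.015,0,0,-0.006,
-0.045,-0.119,0.015,0,0,-0.006,
-0.044,-0.119,0.015,0,0,-0.006,
-0.043,-0.119,0.015,0,0,-0.006,
-0.042,-0.12,0.015,0,0,-0.006,
-0.04,-0.12,0.015,0,0,-0.006,
-0.039,-0.121,0.015,0,0,-0.006,
-0.038,-0.121,0.015,0,0,-0.006,
```

>>> move_arm(rows=[-0.001,0,-0.133,0,0,0,-0.001,0,-0.133,0,0,0,-0.028,-0.119,-0.047,0.003,0.048,0.011,-0.026,-0.119,-0.049,0.003,0.048,0.011,-0.025,-0.119,-0.05,0.003,0.048,0.011,-0.023,-0.119,-0.051,0.003,0.048,0.011,-0.021,-0.119,-0.052,0.003,0.048,0.011,-0.019,-0.119,-0.053,0.003,0.048,0.011,-0.017,-0.119,-0.054,0.003,0.048,0.011,0,0,-0.12,0,0,0])

```text
time_s: 12.5
tool_pos: [0.4897, -0.0575, 0.3297]
eef_rot: [-0.003, 0.094, 0.996, -0.001]
ft_force: [0.2, -0.4, 0.8]
opening: 0.0871
grip_force: 0.0
```

>>> move_arm(rows=[-0.047,-0.118,0.015,0,0,-0.006,-0.046,-0.118,0.015,0,0,-0.006,-0.045,-0.119,0.015,0,0,-0.006,-0.044,-0.119,0.015,0,0,-0.006,-0.043,-0.119,0.015,0,0,-0.006,-0.042,-0.12,0.015,0,0,-0.006,-0.04,-0.12,0.015,0,0,-0.006,-0.039,-0.121,0.015,0,0,-0.006,-0.038,-0.121,0.015,0,0,-0.006,0,0,0,0,0,0])

```text
time_s: 13.5
tool_pos: [0.5569, -0.3925, 0.2871]
eef_rot: [-0.003, 0.05, 0.999, -0.001]
ft_force: [0.1, -0.9, -0.0]
opening: 0.0869
grip_force: 0.0
```

```bash
python3 - <<'E'
from plan import *
plan([((*M,.20),rot(85)),((*M,.099),rot(85))],vmax=.03)
axis(0,.085,.105)
from h import *
s=snapshot("top");P=cloud(s)
for n,(u0,u1,v0,v1) in dict(T=(385,425,195,240),M=(415,450,152,190),gobA=(335,370,98,137),gobB=(352,388,164,198)).items():
    q=P[v0:v1,u0:u1].reshape(-1,3);q=q[np.isfinite(q[:,0])&(q[:,2]>0.05)&(q[:,2]<.2)]
    if len(q)<50: print(n,"hidden");continue
    t=q[q[:,2]>np.percentile(q[:,2],97)-.006];print(n,t.mean(0).round(4),len(t))
E
```

```text
t 13.5 p [ 0.5569 -0.3925  0.2871] y [ 0.1    0.995 -0.002] z [-0.006 -0.001 -1.   ] q [ 0.01  0.46  0.84  1.28 -0.33  1.54  2.27] F [ 0.1 -0.9 -0. ] op 0.0869
rows 8 pad 2
--
-0.006,-0.027,0.073,0,-0.001,-0.002,
-0.006,-0.027,0.073,0,-0.001,-0.002,
-0.006,-0.027,0.073,0,-0.001,-0.002,
-0.006,-0.027,0.073,0,-0.001,-0.002,
0,0,0.084,0,0,0,
0,0,0.084,0,0,0,
0,0,0.084,0,0,0,
0,0,0.084,0,0,0,
top 84 f,y [-0.0052  0.007 ] slopes [-0.022  0.006] med 0.0006 a 0.085 0.105
side 62 f,y [-0.0065  0.0077] slopes [0.049 0.038] med 0.0006 a 0.085 0.105
T [ 0.455  -0.3356  0.178 ] 34
M [ 0.5534 -0.425   0.1502] 88
gobA [ 0.7092 -0.2402  0.1113] 363
gobB [ 0.5382 -0.2851  0.1113] 375
```

>>> move_arm(rows=[-0.008,-0.036,0.07,0,-0.001,-0.002,-0.008,-0.036,0.07,0,-0.001,-0.002,-0.008,-0.036,0.07,0,-0.001,-0.002,0,0,0.082,0,0,0,0,0,0.082,0,0,0,0,0,0.082,0,0,0,0,0,0.082,0,0,0,0,0,0.082,0,0,0,0,0,0,0,0,0,0,0,0,0,0,0])

```text
time_s: 14.65
tool_pos: [0.5652, -0.4177, 0.1045]
eef_rot: [0.002, 0.041, 0.999, 0.001]
ft_force: [-0.2, -0.9, 0.3]
opening: 0.0866
grip_force: 0.0
```

```bash
python3 - <<'E'
from plan import *
plan([((*M,.099),rot(85))],vmax=.03)
E
```

```text
t 14.65 p [ 0.5652 -0.4177  0.1045] y [0.081 0.997 0.003] z [ 0.005  0.002 -1.   ] q [ 0.07  0.6   0.77  1.47 -0.44  1.24  2.38] F [-0.2 -0.9  0.3] op 0.0866
rows 1 pad 9
--
0.014,-0.026,0.018,0.002,0.003,0.004,
```

>>> move_arm(rows=[0.007,-0.013,0.009,0.001,0.002,0.002,0.007,-0.013,0.009,0.001,0.001,0.002,0,0,0,0,0,0,0,0,0,0,0,0,0,0,0,0,0,0,0,0,0,0,0,0,0,0,0,0,0,0,0,0,0,0,0,0,0,0,0,0,0,0,0,0,0,0,0,0])

```text
time_s: 15.65
tool_pos: [0.5593, -0.4267, 0.0982]
eef_rot: [-0.001, 0.045, 0.999, -0.001]
ft_force: [0.7, 1.3, -0.1]
opening: 0.0871
grip_force: 0.0
```

>>> move_arm(rows=[0,0,0,0,0,0,0,0,0,0,0,0,0,0,0,0,0,0,0,0,0,0,0,0,0,0,0,0,0,0,0,0,0,0,0,0,0,0,0,0,0,0,0,0,0,0,0,0,0,0,0,0,0,0,0,0,0,0,0,0], hand=-1)

```text
time_s: 16.65
tool_pos: [0.5593, -0.4269, 0.0983]
eef_rot: [-0.0, 0.045, 0.999, -0.001]
ft_force: [-0.4, -1.2, -0.8]
opening: 0.053
grip_force: 30.0
```

```bash
python3 - <<'E'
from plan import *
print(sense()["grip_force"])
h=.101
plan([((M[0]-.005,M[1]+.005,.30),rot(85)),((.50,.0,.35),rot(RAZ,10)),(rk(-.0025,.1,.105+h),rot(RAZ,30))])
E
```

```text
29.991143529623514
t 16.65 p [ 0.5593 -0.4269  0.0983] y [ 0.09   0.996 -0.001] z [-0.001 -0.001 -1.   ] q [ 0.08  0.61  0.77  1.47 -0.44  1.23  2.39] F [-0.4 -1.2 -0.8] op 0.053
rows 26 pad 4
--
0.003,0.003,-0.112,0,0,0,
0.003,0.003,-0.112,0,0,0,
0.003,0.004,-0.112,0,0,0,
0.002,0.004,-0.112,0,0,0,
0.002,0.004,-0.112,0,0,0,
0.002,0.004,-0.112,0,0,0,
0.028,0.125,-0.015,0,-0.01,-0.002,
0.027,0.125,-0.016,0,-0.01,-0.002,
0.026,0.126,-0.016,0,-0.01,-0.002,
0.026,0.126,-0.016,0,-0.01,-0.002,
--
0.025,0.126,-0.017,0,-0.01,-0.002,
0.024,0.126,-0.017,0,-0.01,-0.002,
0.024,0.126,-0.017,0,-0.01,-0.002,
0.023,0.126,-0.018,0,-0.01,-0.002,
0.022,0.126,-0.018,0,-0.01,-0.002,
0.021,0.126,-0.018,0,-0.01,-0.002,
0.021,0.126,-0.019,0,-0.01,-0.002,
0.021,0.111,0.042,0,-0.025,0,
0.022,0.111,0.041,0,-0.025,0,
0.024,0.111,0.04,0,-0.025,0,
--
0.025,0.111,0.04,0,-0.025,0,
0.027,0.111,0.038,0,-0.025,0,
0.028,0.111,0.037,0,-0.025,0,
0.03,0.111,0.036,0,-0.025,0,
0.031,0.111,0.035,0,-0.025,0,
0.033,0.111,0.034,0,-0.025,0,
```

>>> move_arm(rows=[0.003,0.003,-0.112,0,0,0,0.003,0.003,-0.112,0,0,0,0.003,0.004,-0.112,0,0,0,0.002,0.004,-0.112,0,0,0,0.002,0.004,-0.112,0,0,0,0.002,0.004,-0.112,0,0,0,0.028,0.125,-0.015,0,-0.01,-0.002,0.027,0.125,-0.016,0,-0.01,-0.002,0.026,0.126,-0.016,0,-0.01,-0.002,0.026,0.126,-0.016,0,-0.01,-0.002])

```text
time_s: 17.65
tool_pos: [0.5352, -0.2647, 0.3167]
eef_rot: [0.03, 0.038, 0.999, -0.001]
ft_force: [-0.3, 0.4, -2.6]
opening: 0.0537
grip_force: 30.0
```

>>> move_arm(rows=[0.025,0.126,-0.017,0,-0.01,-0.002,0.024,0.126,-0.017,0,-0.01,-0.002,0.024,0.126,-0.017,0,-0.01,-0.002,0.023,0.126,-0.018,0,-0.01,-0.002,0.022,0.126,-0.018,0,-0.01,-0.002,0.021,0.126,-0.018,0,-0.01,-0.002,0.021,0.126,-0.019,0,-0.01,-0.002,0,0,0,0,0,0,0,0,0,0,0,0,0,0,0,0,0,0])

```text
time_s: 18.65
tool_pos: [0.502, -0.0006, 0.3484]
eef_rot: [0.085, 0.028, 0.996, -0.005]
ft_force: [-0.1, -1.0, -2.7]
opening: 0.0534
grip_force: 30.0
```

```bash
python3 - <<'E'
from plan import *
h=.101
plan([((.48,.28,.34),rot(RAZ,22)),(rk(-.0025,.1,.11+h),rot(RAZ,30))])
E
```

```text
t 18.65 p [ 0.502  -0.0006  0.3484] y [ 0.057  0.998 -0.005] z [ 0.169 -0.014 -0.986] q [-0.64 -0.21  0.48  1.74  0.14  1.42  1.34] F [-0.1 -1.  -2.7] op 0.0534
rows 11 pad 9
--
0.016,0.116,0,-0.001,-0.017,-0.001,
0.016,0.116,0,-0.001,-0.017,-0.001,
0.016,0.116,0,-0.001,-0.017,-0.001,
0.016,0.116,-0.001,-0.001,-0.017,-0.001,
0.016,0.116,-0.001,-0.001,-0.017,-0.001,
0.016,0.116,-0.001,-0.001,-0.017,-0.001,
0.015,0.116,-0.002,-0.001,-0.017,-0.001,
0.015,0.116,-0.002,-0.001,-0.017,-0.001,
0.049,0.023,0.109,0,-0.03,0,
0.054,0.023,0.107,0,-0.03,0,
--
0.059,0.023,0.104,0,-0.03,0,
```

>>> move_arm(rows=[0.016,0.116,0,-0.001,-0.017,-0.001,0.016,0.116,0,-0.001,-0.017,-0.001,0.016,0.116,0,-0.001,-0.017,-0.001,0.016,0.116,-0.001,-0.001,-0.017,-0.001,0.016,0.116,-0.001,-0.001,-0.017,-0.001,0.016,0.116,-0.001,-0.001,-0.017,-0.001,0.015,0.116,-0.002,-0.001,-0.017,-0.001,0.015,0.116,-0.002,-0.001,-0.017,-0.001,0.049,0.023,0.109,0,-0.03,0,0.054,0.023,0.107,0,-0.03,0])

```text
time_s: 19.65
tool_pos: [0.4777, 0.2954, 0.2691]
eef_rot: [0.238, 0.021, 0.971, -0.002]
ft_force: [-0.3, -0.3, -4.5]
opening: 0.0529
grip_force: 30.0
```

```bash
python3 - <<'E'
from plan import *
h=.101
plan([(rk(-.0025,.1,.10+h),rot(RAZ,30))],vmax=.03,wmax=3)
E
```

```text
t 19.65 p [0.4777 0.2954 0.2691] y [0.041 0.999 0.006] z [ 0.463 -0.014 -0.886] q [-0.82 -0.15 -0.01  1.95  0.42  1.05  0.54] F [-0.3 -0.3 -4.5] op 0.0529
rows 2 pad 8
--
0.029,0.009,0.07,0.003,-0.013,0.001,
0.03,0.009,0.07,0.003,-0.013,0.001,
```

>>> move_arm(rows=[0.03,0.009,0.07,0.003,-0.013,0.001,0.03,0.009,0.07,0.003,-0.013,0.001,0,0,0,0,0,0,0,0,0,0,0,0,0,0,0,0,0,0,0,0,0,0,0,0,0,0,0,0,0,0,0,0,0,0,0,0,0,0,0,0,0,0,0,0,0,0,0,0])

```text
time_s: 20.65
tool_pos: [0.4809, 0.3004, 0.2241]
eef_rot: [0.257, 0.023, 0.966, -0.007]
ft_force: [-0.3, 0.2, -3.2]
opening: 0.0527
grip_force: 30.0
```

```bash
python3 - <<'E'
from plan import *
h=.101
s,p,R=cur();print("tcp in rack",tors(p).round(4))
axis(.1,.085,.185)
plan([(rk(-.0025,.1,.0+h),rot(RAZ,30))],vmax=.02)
E
```

```text
tcp in rack [-0.0034  0.0995  0.2018]
top 390 f,y [-0.0029  0.0995] slopes [ 0.005 -0.004] med 0.0005 a 0.103 0.185
side 59 f,y [-0.0041  0.1012] slopes [0.016 0.014] med 0.0004 a 0.085 0.171
t 20.75 p [0.4809 0.3004 0.224 ] y [ 0.047  0.999 -0.002] z [ 0.497 -0.025 -0.868] q [-0.83 -0.12 -0.04  2.03  0.5   0.96  0.43] F [ 0.4 -0.1 -3.1] op 0.0532
rows 6 pad 4
--
-0.001,0,0.056,0,0,0,
-0.001,0,0.056,0,0,0,
-0.001,0,0.056,0,0,0,
-0.001,0,0.056,0,0,0,
-0.001,0,0.056,0,0,0,
-0.001,0,0.056,0,0,0,
```

>>> move_arm(rows=[-0.008,0,0.04,0,0,0,0,0,0.056,0,0,0,0,0,0.056,0,0,0,0,0,0.056,0,0,0,0,0,0.056,0,0,0,0,0,0.04,0,0,0,0,0,0.025,0,0,0,0,0,0,0,0,0,0,0,0,0,0,0,0,0,0,0,0,0])

```text
time_s: 21.75
tool_pos: [0.5322, 0.2984, 0.1404]
eef_rot: [0.258, 0.022, 0.966, -0.007]
ft_force: [0.4, 0.8, -3.2]
opening: 0.0533
grip_force: 30.0
```

```bash
python3 - <<'E'
from plan import *
h=.101
s,p,R=cur();print("tcp in rack",tors(p).round(4))
plan([(rk(-.0005,.1,-.001+h),rot(RAZ,30))],vmax=.01)
E
```

```text
tcp in rack [-0.0008  0.1     0.1037]
t 21.75 p [0.5322 0.2984 0.1404] y [ 0.047  0.999 -0.001] z [ 0.498 -0.024 -0.867] q [-0.79  0.04  0.01  2.05  0.56  0.76  0.39] F [ 0.4  0.8 -3.2] op 0.0533
rows 1 pad 9
--
-0.001,0,0.012,0,-0.001,0.002,
```

>>> move_arm(rows=[0,0,0.007,0,0,0,0,0,0.006,0,0,0,0,0,0,0,0,0,0,0,0,0,0,0,0,0,0,0,0,0,0,0,0,0,0,0,0,0,0,0,0,0,0,0,0,0,0,0,0,0,0,0,0,0,0,0,0,0,0,0])

```text
time_s: 22.75
tool_pos: [0.534, 0.2977, 0.1362]
eef_rot: [0.257, 0.022, 0.966, -0.007]
ft_force: [0.8, 0.3, -3.5]
opening: 0.0532
grip_force: 30.0
```

>>> move_arm(rows=[0,0,0,0,0,0,0,0,0,0,0,0,0,0,0,0,0,0,0,0,0,0,0,0,0,0,0,0,0,0,0,0,0,0,0,0,0,0,0,0,0,0,0,0,0,0,0,0,0,0,0,0,0,0,0,0,0,0,0,0], hand=1)

```text
time_s: 23.75
tool_pos: [0.534, 0.2977, 0.1361]
eef_rot: [0.257, 0.023, 0.966, -0.007]
ft_force: [-0.6, -1.1, -0.8]
opening: 0.087
grip_force: 0.0
```

```bash
python3 - <<'E'
from plan import *
s,p,R=cur();print("tcp in rack",tors(p).round(4),s["grip_force"])
plan([(p+a*.08,R),((.48,.25,.34),rot(RAZ,20)),((.50,-.05,.36),rot(70)),((T[0],T[1]+.03,.30),rot(50))])
E
```

```text
tcp in rack [-0.0014  0.0993  0.0991] 0.0
t 23.75 p [0.534  0.2977 0.1361] y [ 0.047  0.999 -0.002] z [ 0.497 -0.025 -0.868] q [-0.78  0.05  0.01  2.05  0.57  0.75  0.39] F [-0.6 -1.1 -0.8] op 0.087
rows 22 pad 8
--
0,0,-0.133,0,0,0,
0,0,-0.133,0,0,0,
-0.047,-0.042,-0.102,0,0.027,0,
-0.043,-0.042,-0.104,0,0.027,0,
-0.038,-0.042,-0.106,0,0.027,0,
-0.034,-0.042,-0.107,0,0.027,0,
-0.016,-0.124,-0.003,0.004,0.028,0.024,
-0.021,-0.124,-0.003,0.004,0.028,0.024,
-0.025,-0.123,-0.003,0.004,0.028,0.024,
-0.03,-0.122,-0.003,0.004,0.028,0.024,
--
-0.034,-0.121,-0.004,0.004,0.028,0.024,
-0.038,-0.119,-0.005,0.004,0.028,0.024,
-0.043,-0.118,-0.006,0.004,0.028,0.024,
-0.047,-0.116,-0.007,0.004,0.028,0.024,
-0.016,-0.113,0.025,0,0,0.028,
-0.02,-0.113,0.025,0,0,0.028,
-0.025,-0.112,0.025,0,0,0.028,
-0.03,-0.11,0.025,0,0,0.028,
-0.035,-0.109,0.025,0,0,0.028,
-0.04,-0.107,0.025,0,0,0.028,
--
-0.044,-0.105,0.025,0,0,0.028,
-0.049,-0.103,0.025,0,0,0.028,
```

>>> move_arm(rows=[0,0,-0.133,0,0,0,0,0,-0.133,0,0,0,-0.047,-0.042,-0.102,0,0.027,0,-0.043,-0.042,-0.104,0,0.027,0,-0.038,-0.042,-0.106,0,0.027,0,-0.034,-0.042,-0.107,0,0.027,0,-0.016,-0.124,-0.003,0.004,0.028,0.024,-0.021,-0.124,-0.003,0.004,0.028,0.024,-0.025,-0.123,-0.003,0.004,0.028,0.024,-0.03,-0.122,-0.003,0.004,0.028,0.024])

```text
time_s: 24.75
tool_pos: [0.4901, 0.0988, 0.3505]
eef_rot: [0.086, 0.1, 0.991, -0.002]
ft_force: [0.8, -0.2, -0.8]
opening: 0.0872
grip_force: 0.0
```

>>> move_arm(rows=[-0.034,-0.121,-0.004,0.004,0.028,0.024,-0.038,-0.119,-0.005,0.004,0.028,0.024,-0.043,-0.118,-0.006,0.004,0.028,0.024,-0.047,-0.116,-0.007,0.004,0.028,0.024,-0.016,-0.113,0.025,0,0,0.028,-0.02,-0.113,0.025,0,0,0.028,-0.025,-0.112,0.025,0,0,0.028,-0.03,-0.11,0.025,0,0,0.028,-0.035,-0.109,0.025,0,0,0.028,-0.04,-0.107,0.025,0,0,0.028])

```text
time_s: 25.75
tool_pos: [0.4554, -0.252, 0.3147]
eef_rot: [-0.001, 0.304, 0.953, 0.0]
ft_force: [0.3, 0.2, -0.9]
opening: 0.0873
grip_force: 0.0
```

```bash
python3 - <<'E'
from plan import *
plan([((*T,.22),rot(50))])
axis(0.1,.085,.13)
E
```

```text
t 25.75 p [ 0.4554 -0.252   0.3147] y [ 0.578  0.816 -0.   ] z [-0.002  0.002 -1.   ] q [-0.3  -0.01  0.76  1.64  0.    1.51  1.41] F [ 0.3  0.2 -0.9] op 0.0873
rows 4 pad 6
--
-0.038,-0.072,0.079,0,0,0.013,
-0.039,-0.071,0.079,0,0,0.013,
-0.04,-0.07,0.079,0,0,0.013,
-0.042,-0.07,0.079,0,0,0.013,
top 217 f,y [-0.0066  0.1003] slopes [-0.031  0.003] med 0.0007 a 0.085 0.13
side 139 f,y [-0.0077  0.102 ] slopes [-0.043  0.005] med 0.0004 a 0.085 0.13
```

>>> move_arm(rows=[-0.038,-0.072,0.079,0,0,0.013,-0.039,-0.071,0.079,0,0,0.013,-0.04,-0.07,0.079,0,0,0.013,-0.042,-0.07,0.079,0,0,0.013,0,0,0,0,0,0,0,0,0,0,0,0,0,0,0,0,0,0,0,0,0,0,0,0,0,0,0,0,0,0,0,0,0,0,0,0])

```text
time_s: 26.85
tool_pos: [0.4431, -0.3466, 0.2205]
eef_rot: [-0.001, 0.341, 0.94, 0.0]
ft_force: [-0.4, -0.6, -0.3]
opening: 0.0868
grip_force: 0.0
```

```bash
python3 - <<'E'
from plan import *
plan([((*T,.129),rot(50))],vmax=.02)
E
```

```text
t 26.85 p [ 0.4431 -0.3466  0.2205] y [ 0.641  0.768 -0.   ] z [-0.002  0.002 -1.   ] q [-0.15  0.18  0.87  1.7  -0.14  1.33  1.62] F [-0.4 -0.6 -0.3] op 0.0868
rows 5 pad 5
--
0,-0.001,0.061,0,0,0,
0,-0.001,0.061,0,0,0,
0,-0.001,0.061,0,0,0,
0,-0.001,0.061,0,0,0,
0,-0.001,0.061,0,0,0,
```

>>> move_arm(rows=[0,-0.001,0.061,0,0,0,0,-0.001,0.061,0,0,0,0,-0.001,0.061,0,0,0,0,-0.001,0.061,0,0,0,0,-0.001,0.061,0,0,0,0,0,0,0,0,0,0,0,0,0,0,0,0,0,0,0,0,0,0,0,0,0,0,0,0,0,0,0,0,0])

```text
time_s: 27.85
tool_pos: [0.4418, -0.3483, 0.1292]
eef_rot: [-0.001, 0.341, 0.94, 0.0]
ft_force: [-0.5, -0.7, 0.4]
opening: 0.087
grip_force: 0.0
```

>>> move_arm(rows=[0,0,0,0,0,0,0,0,0,0,0,0,0,0,0,0,0,0,0,0,0,0,0,0,0,0,0,0,0,0,0,0,0,0,0,0,0,0,0,0,0,0,0,0,0,0,0,0,0,0,0,0,0,0,0,0,0,0,0,0], hand=-1)

```text
time_s: 28.85
tool_pos: [0.4412, -0.3482, 0.1284]
eef_rot: [-0.002, 0.342, 0.94, 0.0]
ft_force: [-0.7, -0.6, -0.8]
opening: 0.0536
grip_force: 29.8
```

```bash
python3 - <<'E'
from plan import *
print(sense()["grip_force"])
h=.129
plan([((T[0],T[1]+.005,.35),rot(50)),((.50,-.05,.40),rot(75,10)),(rk(-.0025,-.1,.12+h),rot(RAZ,30))],vmax=.037)
E
```

```text
29.809712932328694
t 28.85 p [ 0.4412 -0.3482  0.1284] y [ 0.642  0.767 -0.001] z [-0.003  0.001 -1.   ] q [-0.11  0.27  0.85  1.81 -0.22  1.16  1.68] F [-0.7 -0.6 -0.8] op 0.0536
rows 21 pad 9
--
0.002,0.002,-0.123,0,0,0,
0.002,0.002,-0.123,0,0,0,
0.002,0.002,-0.123,0,0,0,
0.002,0.002,-0.123,0,0,0,
0.002,0.002,-0.123,0,0,0,
0.001,0.002,-0.123,0,0,0,
0.053,0.097,-0.019,-0.005,-0.011,-0.031,
0.048,0.1,-0.019,-0.005,-0.011,-0.031,
0.043,0.102,-0.019,-0.005,-0.011,-0.031,
0.038,0.104,-0.018,-0.005,-0.011,-0.031,
--
0.032,0.106,-0.018,-0.005,-0.011,-0.031,
0.027,0.108,-0.018,-0.005,-0.011,-0.031,
0.021,0.109,-0.017,-0.005,-0.011,-0.031,
0.016,0.11,-0.017,-0.005,-0.011,-0.031,
0.01,0.111,-0.016,-0.005,-0.011,-0.031,
0.062,0.072,0.068,-0.004,-0.037,-0.022,
0.063,0.073,0.065,-0.004,-0.037,-0.022,
0.064,0.075,0.062,-0.004,-0.037,-0.022,
0.065,0.077,0.058,-0.004,-0.037,-0.022,
0.065,0.079,0.055,-0.004,-0.037,-0.022,
--
0.066,0.081,0.052,-0.004,-0.037,-0.022,
```

>>> move_arm(rows=[0.002,0.002,-0.123,0,0,0,0.002,0.002,-0.123,0,0,0,0.002,0.002,-0.123,0,0,0,0.002,0.002,-0.123,0,0,0,0.002,0.002,-0.123,0,0,0,0.001,0.002,-0.123,0,0,0,0.053,0.097,-0.019,-0.005,-0.011,-0.031,0.048,0.1,-0.019,-0.005,-0.011,-0.031,0.043,0.102,-0.019,-0.005,-0.011,-0.031,0.038,0.104,-0.018,-0.005,-0.011,-0.031])

```text
time_s: 29.85
tool_pos: [0.4674, -0.2113, 0.372]
eef_rot: [0.036, 0.247, 0.968, 0.004]
ft_force: [1.1, 0.6, -3.3]
opening: 0.0532
grip_force: 30.0
```

>>> move_arm(rows=[0.032,0.106,-0.018,-0.005,-0.011,-0.031,0.027,0.108,-0.018,-0.005,-0.011,-0.031,0.021,0.109,-0.017,-0.005,-0.011,-0.031,0.016,0.11,-0.017,-0.005,-0.011,-0.031,0.01,0.111,-0.016,-0.005,-0.011,-0.031,0.062,0.072,0.068,-0.004,-0.037,-0.022,0.063,0.073,0.065,-0.004,-0.037,-0.022,0.064,0.075,0.062,-0.004,-0.037,-0.022,0.065,0.077,0.058,-0.004,-0.037,-0.022,0.065,0.079,0.055,-0.004,-0.037,-0.022])

```text
time_s: 30.85
tool_pos: [0.4938, 0.0245, 0.3237]
eef_rot: [0.17, 0.085, 0.982, -0.006]
ft_force: [-1.1, -7.3, -2.0]
opening: 0.0532
grip_force: 30.0
```

```bash
python3 - <<'E'
from plan import *
h=.129
s,p,R=cur();print("tcp in rack",tors(p).round(4))
plan([(rk(-.0025,-.1,.11+h),rot(RAZ,30))],vmax=.03,wmax=3)
E
```

```text
tcp in rack [ 0.0692 -0.1755  0.2749]
t 30.85 p [0.4938 0.0245 0.3237] y [0.168 0.986 0.017] z [ 0.332 -0.04  -0.942] q [-0.12 -0.3  -0.05  1.92  0.09  1.19  1.22] F [-1.1 -7.3 -2. ] op 0.0532
rows 5 pad 5
--
0.048,0.046,0.031,-0.004,-0.023,-0.015,
0.048,0.047,0.03,-0.004,-0.023,-0.015,
0.048,0.048,0.028,-0.004,-0.023,-0.015,
0.048,0.048,0.027,-0.004,-0.023,-0.015,
0.048,0.049,0.025,-0.004,-0.023,-0.015,
```

```bash
cat >> plan.py <<'E'
def fl(f,y,ab,tilt,h=.1284):
    R=rot(RAZ,tilt); return (rk(f,y,ab)-R.apply([0,0,1])*h,R)
E
python3 - <<'E'
from plan import *
plan([fl(0,-.1,.13,14),fl(0,-.1,.10,14)],vmax=.03,wmax=4)
E
```

```text
t 30.85 p [0.4938 0.0245 0.3237] y [0.168 0.986 0.017] z [ 0.332 -0.04  -0.942] q [-0.12 -0.3  -0.05  1.92  0.09  1.19  1.22] F [-1.1 -7.3 -2. ] op 0.0532
rows 4 pad 6
--
0.042,0.08,0.028,-0.004,0.021,-0.025,
0.038,0.082,0.03,-0.004,0.021,-0.025,
0.034,0.083,0.032,-0.004,0.021,-0.025,
-0.028,0,0.096,0,0,0,
```

>>> move_arm(rows=[0.021,0.04,0.014,-0.002,0.011,-0.013,0.021,0.04,0.014,-0.002,0.011,-0.013,0.019,0.041,0.015,-0.002,0.011,-0.013,0.019,0.041,0.015,-0.002,0.011,-0.013,0.017,0.042,0.016,-0.002,0.01,-0.012,0.017,0.042,0.016,-0.002,0.01,-0.012,-0.014,0,0.048,0,0,0,-0.014,0,0.048,0,0,0,0,0,0,0,0,0,0,0,0,0,0,0])

```text
time_s: 31.85
tool_pos: [0.4901, 0.1156, 0.262]
eef_rot: [0.118, 0.01, 0.993, 0.004]
ft_force: [-0.1, 1.0, -3.4]
opening: 0.0535
grip_force: 30.0
```

```bash
python3 - <<'E'
from plan import *
plan([fl(0,-.1,.10,14),fl(0,-.1,.06,16)],vmax=.02,wmax=4)
L=tors(cloud(snapshot("top")))
axis(-.1,.115,.2)
s=snapshot("top");cv2.imwrite("pics/top3.png",cv2.resize(s["image"][100:260,80:380],None,fx=2.6,fy=2.6))
E
```

```text
t 31.85 p [0.4901 0.1156 0.262 ] y [0.018 1.    0.01 ] z [ 0.234  0.005 -0.972] q [-0.24 -0.18 -0.09  1.93  0.06  1.17  1.21] F [-0.1  1.  -3.4] op 0.0535
rows 3 pad 7
--
-0.014,-0.051,0.002,0.011,-0.005,0.017,
-0.011,0,0.064,0,-0.011,0,
-0.01,0,0.064,0,-0.011,0,
top 106 f,y [ 0.0139 -0.0826] slopes [ 0.29  -0.022] med 0.0002 a 0.115 0.2
side 400 f,y [ 0.0118 -0.0817] slopes [ 0.288 -0.005] med 0.0008 a 0.115 0.2
```

View pics/top3.png

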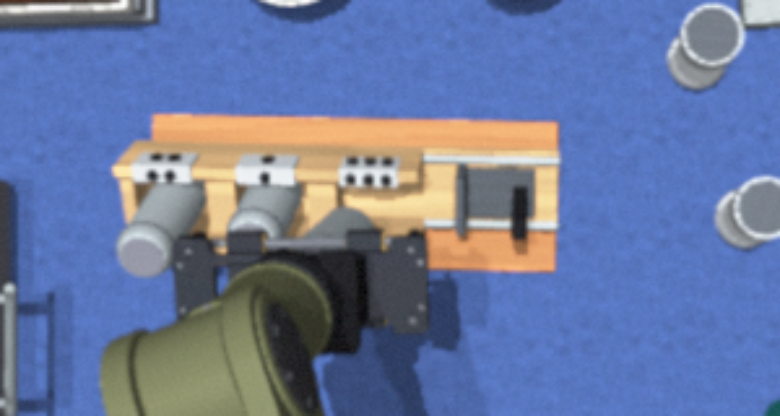

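Short and middle flasks stand in their pockets (crop about (165,215) and (265,205)), and the tall flask (about (345,220)) hovers over the three-stud pocket, 18 mm too far towards +y. I correct that and start the insertion.

>>> move_arm(rows=[-0.005,-0.018,0,0.004,-0.002,0.006,-0.005,-0.018,0,0.004,-0.002,0.006,-0.005,-0.018,0,0.003,-0.001,0.005,0,0,0,0,0,0,-0.006,0,0.032,0,-0.006,0,-0.006,0,0.032,0,-0.006,0,0,0,0,0,0,0,0,0,0,0,0,0,0,0,0,0,0,0,0,0,0,0,0,0])

```text
time_s: 33.05
tool_pos: [0.5025, 0.1, 0.2466]
eef_rot: [0.132, 0.023, 0.991, -0.003]
ft_force: [-0.4, 0.2, -4.1]
opening: 0.0532
grip_force: 30.0
```

```bash
python3 - <<'E'
from plan import *
print(tors(cur()[1]))
axis(-.1,.09,.17)
plan([fl(0,-.1,.06,17),fl(0,-.1,.035,21),fl(0,-.1,.015,26)],vmax=.015,wmax=2)
E
```

```text
[ 0.03500221 -0.09968421  0.20561136]
top 120 f,y [ 0.0172 -0.0989] slopes [0.26  0.006] med 0.0002 a 0.09 0.17
side 340 f,y [ 0.0149 -0.0985] slopes [ 0.259 -0.002] med 0.0008 a 0.09 0.169
t 33.15 p [0.5025 0.0999 0.2465] y [0.047 0.999 0.   ] z [ 0.262 -0.012 -0.965] q [-0.22 -0.18 -0.08  1.96  0.08  1.11  1.19] F [-0.4 -0.2 -2.9] op 0.0532
rows 7 pad 3
--
0.001,0,0.036,0,-0.01,0.001,
0.002,0,0.036,0,-0.01,0.001,
0.006,0,0.041,0,-0.022,0,
0.007,0,0.041,0,-0.022,0,
0.009,0,0.022,0,-0.019,0,
0.01,0,0.022,0,-0.019,0,
0.01,0,0.022,0,-0.019,0,
```

>>> move_arm(rows=[0.001,0,0.036,0,-0.01,0.001,0.002,0,0.036,0,-0.01,0.001,0.006,0,0.041,0,-0.022,0,0.007,0,0.041,0,-0.022,0,0.009,0,0.022,0,-0.019,0,0.01,0,0.022,0,-0.019,0,0.01,0,0.022,0,-0.019,0,0,0,0,0,0,0,0,0,0,0,0,0,0,0,0,0,0,0])

```text
time_s: 34.15
tool_pos: [0.5113, 0.0995, 0.1798]
eef_rot: [0.226, 0.025, 0.974, -0.005]
ft_force: [0.3, -0.3, -4.0]
opening: 0.0533
grip_force: 30.0
```

```bash
python3 - <<'E'
from plan import *
print(tors(cur()[1]))
axis(-.1,.085,.12,f=(-.03,.06))
plan([fl(0,-.1,.001,30)],vmax=.01,wmax=2)
E
```

```text
[ 0.00924203 -0.09969836  0.14337738]
top 116 f,y [ 0.0078 -0.0989] slopes [ 0.064 -0.007] med 0.0004 a 0.086 0.12
side 89 f,y [ 0.0061 -0.0978] slopes [0.083 0.049] med 0.0007 a 0.085 0.12
t 34.25 p [0.5113 0.0996 0.1796] y [0.05  0.999 0.001] z [ 0.439 -0.021 -0.898] q [-0.21 -0.23 -0.14  2.19  0.2   0.77  1.05] F [ 0.1  0.2 -4.1] op 0.0533
rows 2 pad 8
--
0.014,-0.001,0.024,0,-0.022,-0.001,
0.014,-0.001,0.024,0,-0.022,-0.001,
```

>>> move_arm(rows=[0.007,0,0.012,0,-0.011,0,0.007,-0.001,0.012,0,-0.011,-0.001,0.007,0,0.012,0,-0.011,0,0.007,-0.001,0.012,0,-0.011,-0.001,0,0,0,0,0,0,0,0,0,0,0,0,0,0,0,0,0,0,0,0,0,0,0,0,0,0,0,0,0,0,0,0,0,0,0,0])

```text
time_s: 35.25
tool_pos: [0.5101, 0.0989, 0.1624]
eef_rot: [0.259, 0.023, 0.966, -0.006]
ft_force: [0.8, -0.3, -2.5]
opening: 0.0532
grip_force: 30.0
```

```bash
python3 - <<'E'
from plan import *
print(tors(cur()[1]))
axis(-.1,.085,.12,f=(-.03,.06))
plan([fl(0,-.1,.001,30)],vmax=.01,wmax=2)
E
```

```text
[-0.00051998 -0.10035698  0.12893714]
top 129 f,y [ 0.0006 -0.0993] slopes [0.014 0.002] med 0.0004 a 0.085 0.12
side few 16
t 35.35 p [0.51   0.0989 0.1623] y [ 0.047  0.999 -0.001] z [ 0.5   -0.024 -0.866] q [-0.2  -0.26 -0.17  2.27  0.27  0.66  0.97] F [-0.2  0.2 -2.8] op 0.0534
rows 1 pad 9
--
-0.002,0.001,-0.002,0,0,0.001,
```

>>> move_arm(rows=[0,0,0,0,0,0,0,0,0,0,0,0,0,0,0,0,0,0,0,0,0,0,0,0,0,0,0,0,0,0,0,0,0,0,0,0,0,0,0,0,0,0,0,0,0,0,0,0,0,0,0,0,0,0,0,0,0,0,0,0], hand=1)

```text
time_s: 36.35
tool_pos: [0.51, 0.0989, 0.1623]
eef_rot: [0.259, 0.023, 0.966, -0.006]
ft_force: [0.0, -0.7, -0.1]
opening: 0.0871
grip_force: 0.0
```

```bash
python3 - <<'E'
from plan import *
s,p,R=cur();print(tors(p),s["grip_force"])
axis(-.1,.085,.12,f=(-.03,.06))
plan([(p+fv*.012+a*.012,R),(p+fv*.08+a*.03,R),(p+fv*.10+a*.10,rot(RAZ,22))],vmax=.03)
E
```

```text
[-0.00066854 -0.10039343  0.12888576] 0.0
top 155 f,y [-0.0072 -0.0995] slopes [-0.057  0.001] med 0.0005 a 0.085 0.12
side few 8
t 36.45 p [0.5099 0.0989 0.1623] y [ 0.047  0.999 -0.001] z [ 0.5   -0.024 -0.866] q [-0.2  -0.26 -0.17  2.27  0.27  0.66  0.97] F [ 0.4 -0.2  1. ] op 0.0867
rows 7 pad 3
--
-0.04,0,-0.04,0,0,0,
-0.076,0,-0.02,0,0,0,
-0.076,0,-0.02,0,0,0,
-0.076,0,-0.02,0,0,0,
-0.022,0,-0.078,0,0.03,0,
-0.019,0,-0.079,0,0.03,0,
-0.015,0,-0.08,0,0.03,0,
```

>>> move_arm(rows=[-0.04,0,-0.04,0,0,0,-0.076,0,-0.02,0,0,0,-0.076,0,-0.02,0,0,0,-0.076,0,-0.02,0,0,0,-0.022,0,-0.078,0,0.03,0,-0.019,0,-0.079,0,0.03,0,-0.015,0,-0.08,0,0.03,0,0,0,0,0,0,0,0,0,0,0,0,0,0,0,0,0,0,0])

```text
time_s: 37.45
tool_pos: [0.5461, 0.0971, 0.2979]
eef_rot: [0.189, 0.023, 0.982, -0.005]
ft_force: [-0.4, -0.1, -0.3]
opening: 0.0868
grip_force: 0.0
```

```bash
python3 - <<'E'
from plan import *
axis(-.1,.085,.16,f=(-.05,.05))
R=rot(np.degrees(YAW),25)
plan([(rk(.09,-.28,.25),rot(RAZ-40,20)),(rk(.02,-.285,.16),R)])
s=snapshot("side");cv2.imwrite("pics/side4.png",s["image"])
E
```

```text
top few 0
side 263 f,y [-0.0103 -0.099 ] slopes [-0.077  0.005] med 0.0007 a 0.085 0.16
t 37.55 p [0.546  0.097  0.2978] y [ 0.047  0.999 -0.001] z [ 0.371 -0.019 -0.928] q [-0.21 -0.18 -0.08  1.89  0.13  1.08  1.18] F [ 0.2 -1.   1. ] op 0.0868
rows 13 pad 7
--
0.007,-0.1,-0.011,0.001,0.003,0.074,
-0.005,-0.1,-0.011,0.001,0.003,0.074,
-0.017,-0.099,-0.011,0.001,0.003,0.074,
-0.028,-0.096,-0.011,0.001,0.003,0.074,
-0.039,-0.092,-0.011,0.001,0.003,0.074,
-0.049,-0.087,-0.011,0.001,0.003,0.074,
0.018,-0.018,0.048,-0.007,-0.003,0.079,
0.016,-0.021,0.048,-0.007,-0.003,0.079,
0.013,-0.023,0.047,-0.007,-0.003,0.079,
0.011,-0.025,0.047,-0.007,-0.003,0.079,
--
0.008,-0.027,0.047,-0.007,-0.003,0.079,
0.004,-0.028,0.046,-0.007,-0.003,0.079,
0.001,-0.029,0.046,-0.007,-0.003,0.079,
```

View pics/side4.png

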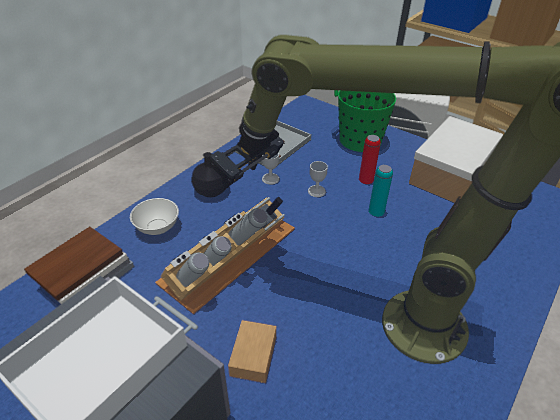

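All three flasks stand in the rack, from (195,265) through (220,248) to (253,225). The end stop grip is at (274,206), and the goblets are upright at (270,168) and (317,178). Next I go to the outer side of the grip with the fingers shut.

>>> move_arm(rows=[0.007,-0.1,-0.011,0.001,0.003,0.074,-0.005,-0.1,-0.011,0.001,0.003,0.074,-0.017,-0.099,-0.011,0.001,0.003,0.074,-0.028,-0.096,-0.011,0.001,0.003,0.074,-0.039,-0.092,-0.011,0.001,0.003,0.074,-0.049,-0.087,-0.011,0.001,0.003,0.074,0.018,-0.018,0.048,-0.007,-0.003,0.079,0.016,-0.021,0.048,-0.007,-0.003,0.079,0.013,-0.023,0.047,-0.007,-0.003,0.079,0.011,-0.025,0.047,-0.007,-0.003,0.079], hand=-1)

```text
time_s: 38.6
tool_pos: [0.5106, -0.0839, 0.248]
eef_rot: [0.164, 0.571, 0.796, 0.112]
ft_force: [-1.2, -0.0, 0.2]
opening: 0.015
grip_force: 0.0
```

```bash
python3 - <<'E'
from plan import *
print(tors(cur()[1]))
R=rot(np.degrees(YAW),25)
plan([(rk(0,-.285,.13),R),(rk(0,-.285,.055),R)],vmax=.025)
E
```

```text
[ 0.05042593 -0.28291468  0.19836551]
t 38.6 p [ 0.5106 -0.0839  0.248 ] y [0.873 0.322 0.366] z [ 0.389 -0.008 -0.921] q [ 0.08 -0.28  0.06  2.07 -0.04  0.95  0.48] F [-1.2 -0.   0.2] op 0.015
rows 8 pad 2
--
0.01,-0.033,0.062,-0.006,-0.003,0.059,
0.007,-0.034,0.061,-0.006,-0.003,0.059,
0.004,-0.036,0.061,-0.006,-0.003,0.059,
0.001,-0.036,0.061,-0.006,-0.003,0.059,
0,0.005,0.062,0,0,0,
0,0.005,0.062,0,0,0,
0,0.005,0.062,0,0,0,
0,0.005,0.062,0,0,0,
```

```bash
python3 - <<'E'
from plan import *
R=rot(np.degrees(YAW),15)
plan([(rk(.02,-.285,.13),R),(rk(0,-.285,.055),R)],vmax=.025)
E
```

```text
t 38.6 p [ 0.5106 -0.0839  0.248 ] y [0.873 0.322 0.366] z [ 0.389 -0.008 -0.921] q [ 0.08 -0.28  0.06  2.07 -0.04  0.95  0.48] F [-1.2 -0.   0.2] op 0.015
rows 8 pad 2
--
0.004,-0.018,0.06,0.022,0.002,0.059,
0.003,-0.016,0.06,0.022,0.002,0.059,
0.001,-0.014,0.061,0.022,0.002,0.059,
0,-0.012,0.061,0.022,0.002,0.059,
0,0,0.065,0,0,0,
0,0,0.065,0,0,0,
0,0,0.065,0,0,0,
0,0,0.065,0,0,0,
```

>>> move_arm(rows=[0.004,-0.018,0.06,0.022,0.002,0.059,0.003,-0.016,0.06,0.022,0.002,0.059,0.001,-0.014,0.061,0.022,0.002,0.059,0,-0.012,0.061,0.022,0.002,0.059,0,0,0.065,0,0,0,0,0,0.065,0,0,0,0,0,0.065,0,0,0,0,0,0.065,0,0,0,0,0,0,0,0,0,0,0,0,0,0,0])

```text
time_s: 39.6
tool_pos: [0.5385, -0.0874, 0.0991]
eef_rot: [0.096, 0.716, 0.686, 0.088]
ft_force: [0.2, 0.8, 1.3]
opening: 0.0004
grip_force: 0.0
```

```bash
cat > es.py <<'E'
from plan import *
s,p,Rc=cur();print("tcp rack",tors(p).round(4),"F",s["ft_force"].round(1))
for n in("side","top"):
    c=snapshot(n);L=tors(cloud(c));im=c["image"]
    m=(L[...,2]>.06)&(L[...,2]<.11)&(L[...,1]<-.17)&(L[...,1]>-.275)&(abs(L[...,0])<.02)&(im.max(2)<60)
    if m.sum()>5: print(n,m.sum(),"grip f,y,a pct",np.percentile(L[m],[3,50,97],axis=0).round(4).tolist())
    m=(L[...,2]>.03)&(L[...,2]<.05)&(L[...,1]<-.12)&(L[...,1]>-.215)&(abs(L[...,0])<.03)
    if m.sum()>5: print(n,m.sum(),"panel y",np.percentile(L[m][:,1],[3,50,97]).round(4))
R=rot(np.degrees(YAW),15)
E
python3 - <<'E'
from es import *
plan([(rk(0,-.245,.055),R)],vmax=.01)
E
```

```text
tcp rack [ 0.0003 -0.285   0.0554] F [0.2 0.8 1.3]
side 109 grip f,y,a pct [[-0.0122, -0.2741, 0.0621], [-0.001, -0.2407, 0.0859], [0.0146, -0.2341, 0.0977]]
top 19 grip f,y,a pct [[0.0066, -0.2459, 0.0644], [0.0108, -0.2423, 0.0847], [0.0126, -0.2395, 0.0978]]
top 102 panel y [-0.1897 -0.1844 -0.1217]
t 39.7 p [ 0.5395 -0.0875  0.1006] y [ 0.965 -0.04   0.261] z [ 0.26  -0.016 -0.965] q [ 0.12  0.02  0.01  2.09 -0.02  0.77  0.1 ] F [-0.1 -0.  -0.6] op 0.0005
rows 5 pad 5
--
0.027,-0.001,0.001,0,0,0.001,
0.027,-0.001,0.001,0,0,0.001,
0.027,-0.001,0.001,0,0,0.001,
0.027,-0.001,0.001,0,0,0.001,
0.027,-0.001,0.001,0,0,0.001,
```

>>> move_arm(rows=[0.02,0,0,0,0,0,0.02,0,0,0,0,0,0.02,0,0,0,0,0,0.02,0,0,0,0,0,0.02,0,0,0,0,0,0.02,0,0,0,0,0,0.02,0,0,0,0,0,0.02,0,0,0,0,0,0.02,0,0,0,0,0,0.02,0,0,0,0,0])

```text
time_s: 40.7
tool_pos: [0.5417, -0.027, 0.0993]
eef_rot: [0.096, 0.716, 0.686, 0.089]
ft_force: [1.8, -1.4, 0.2]
opening: 0.0007
grip_force: 0.9
```

```bash
python3 - <<'E'
from es import *
plan([(rk(0,-.2,.055),R)],vmax=.01)
E
```

```text
tcp rack [ 0.0006 -0.2246  0.0554] F [ 1.8 -1.4  0.2]
side 81 grip f,y,a pct [[-0.0128, -0.2174, 0.0657], [-0.0017, -0.1979, 0.0877], [0.0142, -0.1943, 0.0984]]
top 105 panel y [-0.1479 -0.143  -0.1218]
t 40.8 p [ 0.5414 -0.026   0.099 ] y [ 0.965 -0.038  0.259] z [ 0.258 -0.015 -0.966] q [ 0.05  0.01 -0.06  2.09  0.03  0.77 -0.07] F [-0.2 -0.3  0.3] op 0.0003
rows 3 pad 7
--
0.026,0,0,0,0,0.002,
0.026,0,0,0,0,0.002,
0.026,0,0,0,0,0.002,
```

>>> move_arm(rows=[0.005,0,0,0,0,0,0.005,0,0,0,0,0,0.005,0,0,0,0,0,0.005,0,0,0,0,0,0,0,0,0,0,0,0,0,0,0,0,0,0,0,0,0,0,0,0,0,0,0,0,0,0,0,0,0,0,0,0,0,0,0,0,0])

```text
time_s: 41.8
tool_pos: [0.5413, -0.0218, 0.0988]
eef_rot: [0.096, 0.716, 0.686, 0.088]
ft_force: [-3.1, -3.4, -1.5]
opening: 0.0002
grip_force: 1.7
```

```bash
python3 - <<'E'
from es import *
E
```

```text
tcp rack [-2.000e-04 -2.194e-01  5.530e-02] F [-3.1 -3.4 -1.5]
side 70 grip f,y,a pct [[-0.0123, -0.2196, 0.0676], [-0.002, -0.1939, 0.0916], [0.0139, -0.188, 0.0976]]
side 6 panel y [-0.1377 -0.133  -0.1232]
top 101 panel y [-0.1439 -0.1384 -0.1221]
```

Still sliding; I push on in small steps.

>>> move_arm(rows=[0.006,0,0,0,0,0,0.006,0,0,0,0,0,0.006,0,0,0,0,0,0.006,0,0,0,0,0,0,0,0,0,0,0,0,0,0,0,0,0,0,0,0,0,0,0,0,0,0,0,0,0,0,0,0,0,0,0,0,0,0,0,0,0])

```text
time_s: 42.9
tool_pos: [0.5412, -0.0217, 0.0989]
eef_rot: [0.098, 0.717, 0.685, 0.085]
ft_force: [-3.2, -18.5, 0.8]
opening: 0.0007
grip_force: 9.4
```

```bash
python3 - <<'E'
from es import *
E
```

```text
tcp rack [-2.000e-04 -2.194e-01  5.540e-02] F [ -3.2 -18.5   0.8]
side 68 grip f,y,a pct [[-0.0126, -0.2103, 0.0718], [-0.002, -0.1944, 0.0913], [0.0125, -0.1882, 0.0977]]
top 99 panel y [-0.1436 -0.1381 -0.1222]
```

The force rises to 18.5 N with no further motion, so the end stop is home. I back off.

>>> move_arm(rows=[-0.03,0,0,0,0,0,-0.03,0,0,0,0,0,-0.03,0,0,0,0,0,-0.04,0,0,0,0,0,-0.04,0,0,0,0,0,-0.04,0,0,0,0,0,0,0,-0.08,0,0,0,0,0,-0.08,0,0,0,0,0,0,0,0,0,0,0,0,0,0,0])

```text
time_s: 44.0
tool_pos: [0.5278, -0.0761, 0.1466]
eef_rot: [0.097, 0.715, 0.686, 0.09]
ft_force: [-0.2, 0.9, -0.4]
opening: 0.0004
grip_force: 0.0
```

```bash
python3 - <<'E'
from es import *
axis(-.1,.085,.16,f=(-.05,.05));axis(0,.085,.105);axis(.1,.085,.13)
c=snapshot("top");cv2.imwrite("pics/top5.png",c["image"])
E
```

```text
tcp rack [ 0.0143 -0.2743  0.1021] F [-0.2  0.9 -0.4]
side 61 grip f,y,a pct [[-0.0123, -0.263, 0.073], [-0.0012, -0.1937, 0.0916], [0.0161, -0.1878, 0.1079]]
top 59 grip f,y,a pct [[-0.006, -0.2068, 0.0625], [0.0079, -0.2009, 0.0893], [0.0119, -0.1948, 0.0963]]
top 120 panel y [-0.2034 -0.1399 -0.1216]
top 339 f,y [-0.0088 -0.0995] slopes [-0.075  0.001] med 0.0005 a 0.085 0.16
side 263 f,y [-0.0102 -0.0989] slopes [-0.08   0.008] med 0.0006 a 0.085 0.16
top 87 f,y [-0.0055  0.0066] slopes [-0.028  0.013] med 0.0005 a 0.085 0.105
side 70 f,y [-0.0069  0.0077] slopes [ 0.1   -0.009] med 0.0006 a 0.085 0.105
top 213 f,y [-0.0067  0.1002] slopes [-0.039 -0.013] med 0.0006 a 0.085 0.13
side 135 f,y [-0.0078  0.1019] slopes [-0.029 -0.001] med 0.0005 a 0.085 0.13
```

View pics/top5.png

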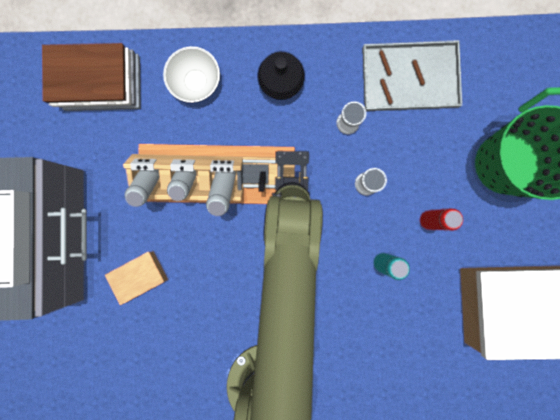

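The flasks stand in their pockets at (140,185), (181,180) and (220,190). The end stop grip is home at (262,182), the gripper is clear of it, and the goblets, look-alikes and carton are unmoved.

```bash
python3 -c "
from workcell import hand_in
print(hand_in())"
```

```text
the job is handed in; nothing more can be done
None
```

The job is handed in at about 44 s: all three flasks are in their numbered pockets and let go in order, the end stop is against its hard stop, and the goblets and carton are undisturbed; no verdict came back.

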